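Load a bearing ball into a viewing tray and hold it over the inspection camera

ROBOT

A 7-joint arm with a two-finger parallel gripper is mounted at the origin on the work surface; the furniture and walls round the work are solid. World frame = base frame: x ahead of the robot, y to its left, z up, the work surface at z = 0. Lengths are in m, angles in rad, forces in N, time in s.
With the tool pointing down it reaches from about 0.4 to 0.85 m from the base axis. Payload 4.5 kg.
Tool frame: the origin (TCP) lies on the centre line of the jaws, within the pads' length; the fingertips stand 14 mm ahead of it and the grasp point (between the pads) lies 5 mm behind it (nose_length is the distance from the TCP to the fingertips, in m); x points along the fingers, y is the direction in which the jaws open and shut, and the axes are right-handed (so a half turn about x gives the same grasp; the last joint's range is limited). The gripper opens to 88 mm and grips with 3 to 60 N. Pads are 18 mm wide; open, the fingers measure 123 mm over their backs; the gripper's body (75 mm by 187 mm) begins 45 mm behind the grasp point.
Start: joints at [-1.21, 0.689, -0.195, 1.565, 0.157, 0.902, -0.215], TCP at [0.201, 0.592, 0.253] pointing down, gripper open.
Joint ranges: [-3.01, 3.01], [-0.46, 2.08], [-1.47, 1.51], [0.13, 2.56], [-1, 4.14], [0.04, 2.09], [-2.66, 2.66]. Speed limits (rad/s): [2.57, 2.57, 3.14, 3.14, 3.14, 3.14, 3.14].

INTERFACE

Orientations are given as a unit quaternion [x, y, z, w].
In Python, from plant import get_state, snapshot, camera_params, finish_job, boxes_of, silhouettes, spot_point, nose_length gives the robot as it stands.
- The arm moves only by the tool apply_moves, never from a script. Its arguments are lists of equal length, an entry for each row: "delta_pos": the shift along the tool's x, y, z in cm, a list of three; "yaw": the turn about the tool's x in rad; "gripper": the opening in per cent of the stroke, from 0 (shut) to 100 (fully open). A call has 1 to 10 rows; each row is the pose to reach, as a shift and turn from the pose measured when the call began, along the tool's axes at that moment; what a row does not reach only later rows make up. A row lasts 1/12 s, in which the tool goes at most 41.7 mm and 7.16 degrees, less where a joint would pass 70% of its speed; a pose out of reach is approached as far as the arm can. A call with a gripper value outside its range is refused whole. The fingers move at their own pace and stop on an object; "force" is the grip in N (left out, the last holds). Time passes only in rows, so rows that repeat a pose let the fingers close. It gives the time, the measured TCP pose, the force and the opening at its end, in the units of the state.
- get_state(): the state, without advancing time (a new reading comes with each control period).
- snapshot(name): name is "side" or "top" or "wrist"; returns the picture (400x640x3 uint8, red, green, blue); there is no depth.
- camera_params(name): a dict with "fovy" (degrees; the focal length in pixels is half the picture's height over the tangent of half this angle, whatever the lens; pixels are square), "cx", "cy" (the principal point, pixels), "position" and "orientation" of the camera in the world. Camera axes: x right, y down, z forward; pixel columns grow to the right and rows downward; lengths in m; the calibration is good to about 2 mm. A picture is of the moment at which its call begins: read the wrist's pose just before it. camera_params takes no time and is no camera call; for the wrist camera it gives the pose at the moment of the call.
- finish_job(): hands the job in, once; it reports no verdict.
Trained networks look in the newest picture that a camera, given by its name, has taken for a name from the list of things; names that differ only in an ending like _2 or _b are one class to them, and where a whole thing is asked for, a point or a joint stands for the part that bears it (a point fixed in the world has none). Each returns a list of dicts, best first, with "score" (0 to 1); they miss things now and then, are a little off and sometimes report something else, mostly with a low value. They report only what shows in the picture. A call takes as long as a camera call. They do not tell look-alikes from the thing itself.
- boxes_of(thing, camera): "bbox" ([left, top, width, height] in pixels, round what is visible of it).
- silhouettes(thing, camera): "mask" (400x640 bool, what is visible of it) and "bbox" ([left, top, width, height] in pixels, round what is visible of it).
- spot_point(thing, camera): "pixel" ([column, row] in pixels: a listed point, or the origin of a listed thing).
The state is a dict: "clock": time; "q": joint angles; "qd": joint speeds; "joint_torque": joint torques, N m; "tool_pos": TCP position; "eef_rot": TCP orientation; "contact_force": force on the tool from outside, world axes, zero at the start; "moment": the same for the moment, N m; "opening": opening from 0.0 (shut) to 1.0 (fully open).
Only numpy, scipy, OpenCV 4.12 (cv2) and the standard library are available. Lean on these libraries where they do the work, as an engineer would, in place of code of your own. Each camera call takes 0.05 s, during which the arm holds its last target.

TASK

Take the larger of the two steel balls from the grey rack and set it gently into the round pocket of the viewing tray, which stands loose on the narrow pedestal. Then lift the tray by its upright black grip and carry it, kept level so that the loose ball stays in its pocket, to the inspection camera that looks straight up from the bench, and finish while still holding it there: level and still, in the air, the pocket centred over the lens and the tray's underside about 50 mm above the lens. Leave the smaller ball and everything else where they are.

Things in the scene. Friction and masses are not known exactly. Their poses are not given: they have to be found in the camera images.
- large_ball_center (a point): centre of the larger steel ball: 30 mm diameter, 110 g, loose; it sits in one of the two seats (either one) of the rack, its centre about 32 mm above the bench
- small_ball_center (a point): centre of the smaller steel ball: 20 mm diameter, in the rack's other seat; to be left alone
- ball_rack: fixed grey plastic block 46 x 110 x 20 mm (x, y, z) with two equal round seats (holes of 17 mm) at y = -28 and +28 mm in its top; origin at the centre of its underside, z up. A ball is best gripped along the rack's x, with the fingertips above the block's 20 mm top
- tray: loose viewing tray, 250 g, standing on the pedestal (its origin over the pedestal's axis to a few mm): aluminium plate 120 x 60 x 4 mm (x, y, z) with a round pocket centred at x = +28 mm and an upright black grip centred at x = -20 mm; origin at the centre of its underside, z up. With the ball in, its weight lies near its origin. Pressed hard at the pocket it tips off the pedestal
- tray_pocket (a point): centre of the pocket's floor, a flat clear window 4 mm above the tray's underside, inside a low round rim (28 mm inside and 40 mm outside diameter, 3 mm high). The 30 mm ball lies in it loose and can roll about 5 mm off-centre; it rolls out if the tray tips past about 35 degrees
- tray_ball_seat (a point): 15 mm above the pocket's floor: where the ball's centre is when it lies in the middle of the pocket
- tray_grip (a point): middle of the tray's upright grip, 40 mm above the tray's underside; axes as the tray's. The grip is 30 mm long in x and 14 mm thick in y, its top 54 mm above the underside; take it across y
- pedestal: fixed dark steel column 70 mm high with a flat round top 44 mm across (foot 72 mm across), on which the tray stands without any fixing; origin at the centre of its underside. Pedestal and camera may have changed places. Between the robot and them stands the tilted grey weighing terminal (about 0.29 m high), beside them the dark printer (about 0.13 m high): cross them higher
- pedestal_top (a point): centre of the pedestal's top, 70 mm above the bench
- camera_unit: fixed upward-looking inspection camera: black round housing 60 mm across on an 84 x 84 mm aluminium foot, white light ring and glass lens on top, 55.5 mm high in all, a short cable gland on one side; origin at the centre of its underside
- lens (a point): centre of the camera's top face, on the lens axis, 55.5 mm above the bench; z up
- test_weight_3: bystander: small grey knobbed weight, 23 x 23 x 39 mm; origin under its centre
- staples_box: bystander: small cardboard box 36 x 62 x 21 mm; origin under its centre
- blue_tape_small: bystander: roll of tape lying flat, 56 x 56 x 19 mm; origin under its centre
- tally_counter: bystander: round hand counter with a finger ring, 77 x 47 x 26 mm; origin under its centre
- marker: bystander: marker pen lying down, 18 x 126 x 18 mm; origin under its centre
Not all that is in view belongs to the job. What is shaped like the camera_unit but yellow is not meant.

How it is judged:
By the outcome, as a careful person would: the job done as asked, in the order asked, and still so for the second after the job is handed in, while the arm keeps its last pose, push and grip.
It also fails if it takes over 64 s, if anything falls off the work surface, if the arm or the gripper's body presses on something with over 40 N, if the wrist force passes 120 N, or if a joint passes its speed limit or range.

## Working session

There is one attempt and no reset: what is moved stays moved. The work goes in short steps, Python scripts to look and compute and a tool call to move; the robot and the scene stay as the last step left them, time stands still between calls to the robot, and variables do not carry over. Pictures are saved under pics/ and viewed, and the job is handed in when it is done.

Besides the shell and the picture viewer there is one more tool, called after "Call:" in YAML: its name, and indented under it one key for each argument. apply_moves: Moves the arm, as the interface text tells. Its arguments: {"type":"object","properties":{"delta_pos":{"type":"array"},"yaw":{"type":"array"},"gripper":{"type":"array"},"force":{"type":"number"}},"required":["delta_pos","yaw","gripper"]}

```bash
ls; mkdir -p pics
python3 - <<'E'
from plant import *
import cv2
s=get_state();print(s)
print(nose_length)
for c in ["side","top","wrist"]:
    p=camera_params(c);print(c,p)
    im=snapshot(c);cv2.imwrite(f"pics/{c}0.png",im[:,:,::-1])
E
```

```text
pics
{'clock': 0.0, 'q': array([-1.21018784,  0.68999579, -0.1944988 ,  1.56634892,  0.15730959,
        0.90249892, -0.21509793]), 'qd': array([-0.00182324, -0.00155248,  0.00233749,  0.00084716, -0.0010467 ,
        0.00062384,  0.00179517]), 'joint_torque': array([-2.46696627e-04, -5.27563119e+01, -1.26707599e+00, -1.53427631e+01,
       -5.26689040e-02,  6.54828415e-03,  1.65065730e-04]), 'tool_pos': array([0.200498  , 0.59132133, 0.25190096]), 'eef_rot': array([ 0.11434723,  0.69774578, -0.11565743,  0.69763809]), 'contact_force': array([0.6323911 , 0.26035114, 0.57016405]), 'moment': array([ 0.02263588, -0.02542872, -0.02840976]), 'opening': 0.9952191245042115}
0.014
side {'fovy': 51.302631252118395, 'cx': 320.24689606809125, 'cy': 195.853687583449, 'position': array([ 1.14910755, -0.46073593,  1.14632616]), 'orientation': array([ 0.87433868,  0.33418427, -0.13283829, -0.32589376])}
top {'fovy': 49.672277293511456, 'cx': 317.24929267301604, 'cy': 202.88311756952567, 'position': array([0.37679817, 0.23138105, 1.71205634]), 'orientation': array([-0.69746809,  0.71522054, -0.03496907,  0.02783882])}
wrist {'fovy': 59.0633248777381, 'cx': 317.51059493012855, 'cy': 201.35775995877063, 'position': array([0.13727966, 0.61420146, 0.38376121]), 'orientation': array([0.8055103 , 0.57783297, 0.07584856, 0.10728098])}
```

View pics/side0.png

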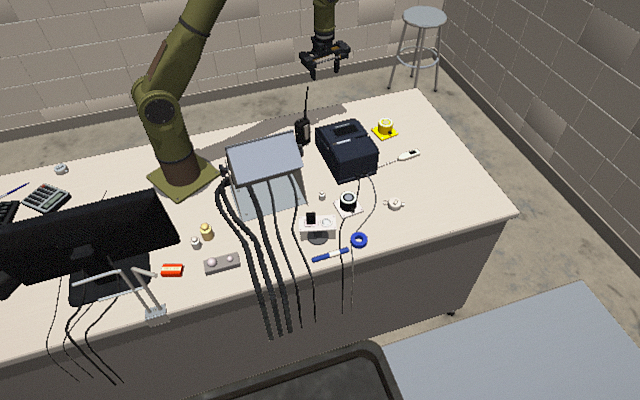

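View pics/top0.png

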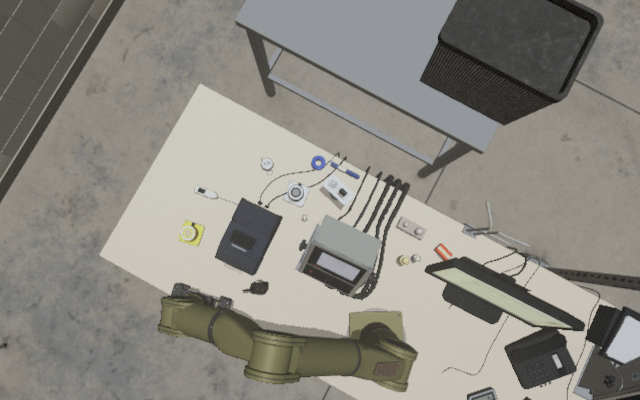

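View pics/wrist0.png

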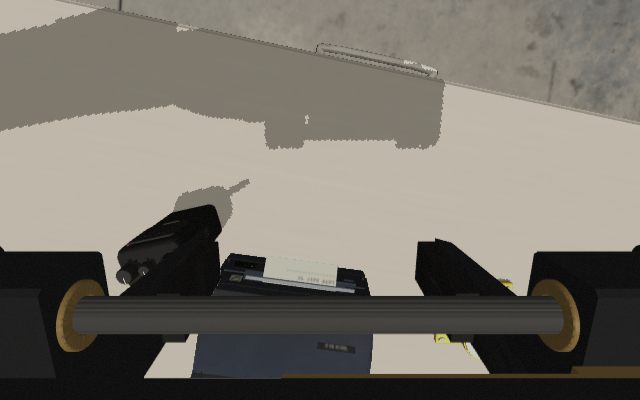

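```bash
cat > h.py <<'E'
from plant import *
import numpy as np, cv2
from scipy.spatial.transform import Rotation as R
def ray(c,px,p=None):
    p=p or camera_params(c); f=200/np.tan(np.radians(p['fovy']/2))
    d=np.array([(px[0]-p['cx'])/f,(px[1]-p['cy'])/f,1.]); return np.array(p['position']),R.from_quat(p['orientation']).apply(d)
def at_z(c,px,z,p=None):
    o,d=ray(c,px,p); return o+d*(z-o[2])/d[2]
def proj(c,X,p=None):
    p=p or camera_params(c); f=200/np.tan(np.radians(p['fovy']/2))
    v=R.from_quat(p['orientation']).inv().apply(np.array(X)-p['position']); return np.array([p['cx']+f*v[0]/v[2],p['cy']+f*v[1]/v[2]])
E
python3 - <<'E'
from h import *
for t,z in [("large_ball_center",.032),("small_ball_center",.028),("ball_rack",0),("tray",.07),("tray_pocket",.074),("tray_grip",.11),("pedestal_top",.07),("lens",.0555),("camera_unit",0)]:
    for c in ["top","side","wrist"]:
        for r in spot_point(t,c)[:3]:
            print(t,c,round(r['score'],2),np.round(r['pixel'],1),np.round(at_z(c,r['pixel'],z),4))
E
```

```text
large_ball_center top 0.6 [418.2 231.8] [ 0.4037 -0.177   0.032 ]
large_ball_center side 0.54 [210.6 262.2] [ 0.4101 -0.1806  0.032 ]
small_ball_center top 0.42 [406.3 223.2] [ 0.4384 -0.133   0.028 ]
small_ball_center side 0.43 [228.1 257. ] [ 0.4337 -0.1304  0.028 ]
small_ball_center side 0.15 [170.6 269. ] [ 0.3337 -0.2781  0.028 ]
ball_rack top 0.81 [409.4 227.9] [ 0.4205 -0.1506  0.    ]
ball_rack top 0.68 [344.  172.7] [0.6478 0.1019 0.    ]
ball_rack side 0.87 [225.8 266.7] [ 0.4388 -0.1506  0.    ]
ball_rack side 0.64 [344.6 207.8] [0.5663 0.2878 0.    ]
tray top 0.84 [339.9 191.1] [0.566  0.1251 0.07  ]
tray side 0.76 [316.2 222.4] [0.5723 0.1337 0.07  ]
tray side 0.72 [311.9 214.9] [0.5406 0.1473 0.07  ]
tray side 0.62 [324.5 219.9] [0.5857 0.1593 0.07  ]
tray_pocket top 0.88 [334.1 187.6] [0.5795 0.1471 0.074 ]
tray_pocket top 0.57 [411.2 226.3] [ 0.4245 -0.1412  0.074 ]
tray_pocket side 0.91 [321.9 221.3] [0.5853 0.1471 0.074 ]
tray_pocket side 0.59 [316.7 224.6] [0.5817 0.126  0.074 ]
tray_pocket side 0.24 [211.3 263.7] [ 0.4437 -0.193   0.074 ]
tray_grip top 0.73 [293.4
[... 219 characters left out ...]
 [347.9 197.3] [0.6016 0.2576 0.11  ]
pedestal_top top 0.49 [337.1 190.9] [0.567  0.1358 0.07  ]
pedestal_top side 0.7 [315.2 225. ] [0.577  0.1238 0.07  ]
lens top 0.72 [418.4 228.1] [ 0.4175 -0.1728  0.0555]
lens top 0.68 [292.7 190.4] [0.5748 0.3062 0.0555]
lens top 0.58 [190.8 231.3] [0.4272 0.698  0.0555]
lens side 0.77 [382.7 123.9] [0.4256 0.6957 0.0555]
lens side 0.67 [350.3 195.2] [0.5729 0.3083 0.0555]
lens side 0.17 [318.4 224.4] [0.5755 0.1404 0.0555]
camera_unit top 0.8 [190.5 237.1] [0.4062 0.7148 0.    ]
camera_unit top 0.78 [297.8 193.9] [0.5669 0.2887 0.    ]
camera_unit side 0.71 [383.6 129.7] [0.4146 0.726  0.    ]
camera_unit side 0.66 [344.6 208.9] [0.5696 0.2839 0.    ]
```

Run:
```python
import cv2,numpy as np
t=cv2.imread("pics/top0.png");s=cv2.imread("pics/side0.png")
z=lambda im,x,y,w,h:cv2.resize(im[y:y+h,x:x+w],(400,300),interpolation=cv2.INTER_CUBIC)
a=np.vstack([np.hstack([z(t,385,205,60,45),z(t,280,160,80,60)]),np.hstack([z(s,190,240,60,45),z(s,290,180,80,60)])])
cv2.imwrite("pics/crop0.png",a)
```

```text
(no output)
```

View pics/crop0.png

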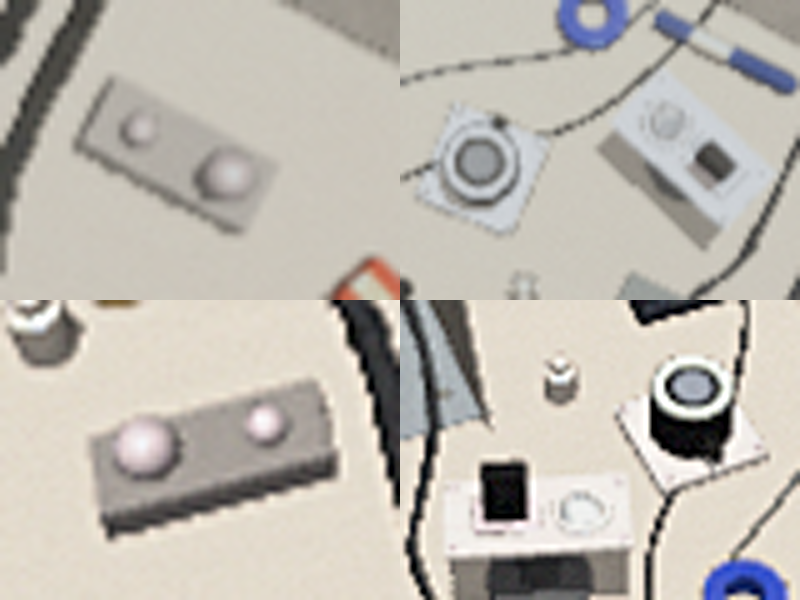

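```bash
cat >> h.py <<'E'
def tri(a,b,ca="top",cb="side"):
    o1,d1=ray(ca,a);o2,d2=ray(cb,b)
    A=np.zeros((3,3));B=np.zeros(3)
    for o,d in((o1,d1),(o2,d2)):
        d=d/np.linalg.norm(d);P=np.eye(3)-np.outer(d,d);A+=P;B+=P@o
    return np.linalg.solve(A,B)
E
python3 - <<'E'
from h import *
T=lambda x,y,ox,oy,k:(ox+x*k,oy+y*k)
tl=lambda x,y:(385+x*.15,205+y*.15)
tr=lambda x,y:(280+(x-400)*.2,160+y*.2)
sl=lambda x,y:(190+x*.15,240+(y-300)*.15)
sr=lambda x,y:(290+(x-400)*.2,180+(y-300)*.2)
def rep(n,a,b,z):
    print(n,tri(a,b).round(4),at_z("top",a,z).round(4)[:2],at_z("side",b,z).round(4)[:2])
rep("large",tl(227,173),sl(147,446),.032)
rep("small",tl(139,128),sl(266,424),.028)
rep("pocket",tr(667,121),sr(583,511),.077)
rep("griptop",tr(716,157),sr(504,463),.124)
rep("lens",tr(479,161),sr(692,385),.0555)
cs=[at_z("top",tr(x,y),.074)[:2] for x,y in((597,148),(657,72),(772,183),(707,249))]
print(cs,np.mean(cs,0))
cs=[at_z("top",tl(x,y),.02)[:2] for x,y in((112,76),(279,163),(243,233),(76,145))]
print(cs,np.mean(cs,0))
E
```

```text
large [ 0.4088 -0.1785  0.0295] [ 0.4069 -0.1805] [ 0.4126 -0.1768]
small [ 0.4364 -0.1304  0.021 ] [ 0.4346 -0.1311] [ 0.4427 -0.1305]
pocket [0.5957 0.1523 0.0725] [0.5923 0.1496] [0.6007 0.1528]
griptop [0.5604 0.1187 0.1245] [0.5583 0.1164] [0.5622 0.1213]
lens [0.5701 0.2967 0.0533] [0.5675 0.2944] [0.5732 0.2976]
[array([0.57319202, 0.20347587]), array([0.63064986, 0.15600902]), array([0.54306063, 0.07071879]), array([0.49384695, 0.12184902])] [0.56018737 0.13801317]
[array([ 0.46582766, -0.11823576]), array([ 0.4122061 , -0.21434968]), array([ 0.37178524, -0.19122174]), array([ 0.42578418, -0.09530072])] [ 0.41890079 -0.15477698]
```

Run:
```python
from h import *
s=get_state();M=R.from_quat(s['eef_rot']).as_matrix();print(M.round(3)) 
print("wrist tcp px",proj("wrist",s['tool_pos']),R.from_quat(camera_params('wrist')['orientation']).as_matrix().round(3), s['clock'])
for n,px,z in [("mon corner",(427,265),.35),("mon corner",(427,265),.25),("mon c2",(450,258),.3),("mon",(583,325),.35),("lamp",(490,203),.2),("lamp0",(468,230),.05),("lamp0",(468,230),.2),("term",(330,218),.29),("term",(380,237),.29),("term",(357,295),.2),("printer",(280,215),.13),("printer",(250,200),.13)]:
    print(n,z,at_z("top",px,z).round(3))
for n,px,z in [("mon top l",(150,192),.35),("mon top r",(178,240),.05)]: print(n,at_z("side",px,z).round(3))
```

```text
[[-0.     0.321  0.947]
 [ 0.     0.947 -0.321]
 [-1.     0.    -0.   ]]
wrist tcp px [314.87022251 275.84177588] [[ 0.321  0.915  0.247]
 [ 0.947 -0.31  -0.084]
 [-0.     0.26  -0.966]] 1.5
mon corner 0.35 [ 0.294 -0.123  0.35 ]
mon corner 0.25 [ 0.288 -0.149  0.25 ]
mon c2 0.3 [ 0.312 -0.212  0.3  ]
mon 0.35 [ 0.097 -0.599  0.35 ]
lamp 0.2 [ 0.496 -0.395  0.2  ]
lamp0 0.05 [ 0.405 -0.365  0.05 ]
lamp0 0.2 [ 0.403 -0.311  0.2  ]
term 0.29 [0.452 0.175 0.29 ]
term 0.29 [0.386 0.012 0.29 ]
term 0.2 [0.189 0.085 0.2  ]
printer 0.13 [0.476 0.351 0.13 ]
printer 0.13 [0.534 0.46  0.13 ]
mon top l [ 0.334 -0.233  0.35 ]
mon top r [ 0.276 -0.203  0.05 ]
```

Run:
```python
from h import *
import cv2
for a,b in [((427,264),(158,191)),((583,326),(0,240)),((452,258),(178,236))]: print(tri(a,b).round(3),proj("top",tri(a,b)).round(1),proj("side",tri(a,b)).round(1))
t=cv2.imread("pics/top0.png");s=cv2.imread("pics/side0.png")
z=lambda im,x,y,w,h:cv2.resize(im[y:y+h,x:x+w],(400,300),interpolation=cv2.INTER_CUBIC)
cv2.imwrite("pics/crop1.png",np.hstack([z(t,360,200,200,150),z(s,40,160,200,150)]))
```

```text
[ 0.278 -0.17   0.262] [434.4 268. ] [168.1 190.5]
[ 0.102 -0.59   0.3  ] [570.3 320.7] [-18.3 239.2]
[ 0.322 -0.24   0.152] [444.7 253.3] [167.3 236. ]
```

View pics/crop1.png

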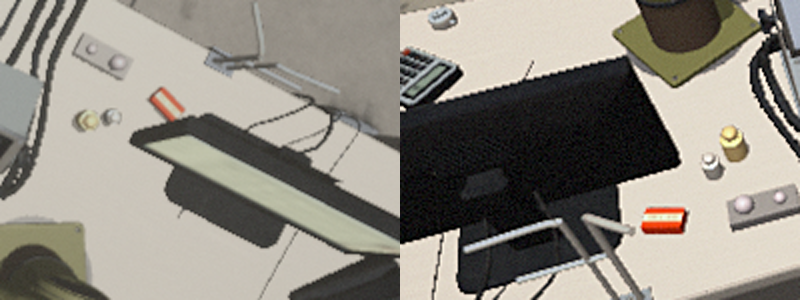

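Run:
```python
import cv2,numpy as np
t=cv2.imread("pics/top0.png");s=cv2.imread("pics/side0.png")
z=lambda im,x,y,w,h:cv2.resize(im[y:y+h,x:x+w],(400,400),interpolation=cv2.INTER_CUBIC)
cv2.imwrite("pics/crop2.png",np.hstack([z(t,285,200,100,100),z(s,210,120,100,100)]))
```

```text
(no output)
```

View pics/crop2.png

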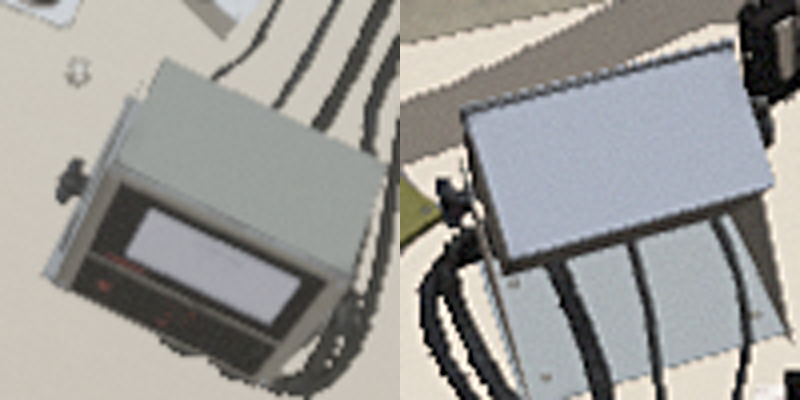

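Run:
```python
from h import *
for a,b in [((326.2,215),(303,166.8)),((380,239.3),(236.3,187.5)),((315.5,240),(293.8,130.5)),((372.5,268),(226.3,147))]: print(tri(a,b).round(3))
```

```text
[0.469 0.186 0.217]
[ 0.376 -0.003  0.209]
[0.386 0.229 0.292]
[0.287 0.042 0.291]
```

```bash
cat >> h.py <<'E'
def go(x,y,z,ja):
    s=get_state();M=R.from_quat(s['eef_rot']).as_matrix()
    d=M.T@(np.array([x,y,z])-s['tool_pos'])*100
    cur=np.degrees(np.arctan2(M[1,1],M[0,1]))
    w=(ja-cur+180)%360-180
    print("delta cm",d.round(2),"yaw",round(-np.radians(w),4),"dist",np.linalg.norm(d).round(1),"rows",np.ceil(max(np.linalg.norm(d)/4.17,abs(w)/7.16)),"tilt",np.degrees(np.arccos(-M[2,0])).round(2),"jaw",cur.round(1))
E
python3 - <<'E'
from h import *
print(at_z("top",(403,260),.04),at_z("top",(417,258),.04))
go(.40,.40,.42,60)
go(.52,.1,.42,0)
go(.409,-.179,.42,-75)
E
```

```text
[ 0.29688591 -0.11151624  0.04      ] [ 0.30312001 -0.16581293  0.04      ]
delta cm [-16.73 -11.78  25.05] yaw 0.1969 dist 32.3 rows 8.0 tilt 0.01 jaw 71.3
delta cm [-16.73 -36.34  46.04] yaw 1.2441 dist 61.0 rows 15.0 tilt 0.01 jaw 71.3
delta cm [-16.73 -66.33  44.48] yaw 2.5531 dist 81.6 rows 21.0 tilt 0.01 jaw 71.3
```

Call:
apply_moves:
  delta_pos:
    - [-4,0,0]
    - [-8,0,0]
    - [-12,-1,3]
    - [-16,-3,7]
    - [-16.7,-5,11]
    - [-16.7,-7,15]
    - [-16.7,-9,18]
    - [-16.7,-11,21.5]
    - [-16.7,-12,25]
    - [-16.7,-12,25]
  yaw: [0,0,0,0,0.05,0.1,0.15,0.2,0.2,0.2]
  gripper: [100,100,100,100,100,100,100,100,100,100]

```text
clock: 2.33
tool_pos: [0.4041, 0.3924, 0.4202]
eef_rot: [0.186, 0.68, -0.188, 0.684]
contact_force: [0.4, -0.3, 0.4]
opening: 0.996
```

Run:
```python
from h import *
go(.52,.1,.42,0)
go(.409,-.179,.42,-75)
```

```text
delta cm [  0.15 -19.23  24.89] yaw 1.0352 dist 31.5 rows 9.0 tilt 0.28 jaw 59.3
delta cm [  0.19 -48.89  29.58] yaw 2.3442 dist 57.1 rows 19.0 tilt 0.28 jaw 59.3
```

Call:
apply_moves:
  delta_pos:
    - [0,-2.5,3]
    - [0,-5,6]
    - [0,-7.5,9]
    - [0,-10,12]
    - [0,-12,15]
    - [0,-14,18]
    - [0,-16.5,21]
    - [0,-19.2,24]
    - [0,-22.5,25]
    - [0,-22.5,25]
  yaw: [0.12,0.24,0.36,0.48,0.6,0.72,0.84,0.96,1.08,1.2]
  gripper: [100,100,100,100,100,100,100,100,100,100]

```text
clock: 3.17
tool_pos: [0.5037, 0.0622, 0.422]
eef_rot: [-0.543, -0.449, 0.544, -0.455]
contact_force: [-0.8, 0.4, -0.0]
opening: 1.001
```

Run:
```python
from h import *
print(get_state()['q'].round(2),get_state()['tool_pos'])
go(.409,-.179,.3,-75)
```

```text
[-0.38  0.35  0.24  1.66 -0.08  1.14 -0.31] [0.50366845 0.06222136 0.42201451]
delta cm [12.36 -4.97 25.36] yaw 1.1256 dist 28.6 rows 10.0 tilt 0.5 jaw -10.5
```

Call:
apply_moves:
  delta_pos:
    - [0,-0.5,3]
    - [0,-1,6.5]
    - [0,-1.5,10]
    - [0,-2,13.5]
    - [1,-3,17]
    - [3,-4,20]
    - [5.5,-4.5,23]
    - [9,-5,25.4]
    - [11.5,-5,25.4]
    - [12.4,-5,25.4]
  yaw: [0.12,0.24,0.36,0.48,0.6,0.72,0.84,0.96,1.08,1.13]
  gripper: [100,100,100,100,100,100,100,100,100,100]

```text
clock: 4.0
tool_pos: [0.4061, -0.1801, 0.297]
eef_rot: [-0.701, -0.085, 0.702, -0.09]
contact_force: [-0.1, -0.3, 0.4]
opening: 0.999
```

Call:
apply_moves:
  delta_pos:
    - [0,0,0]
    - [0,0,0]
  yaw: [0,0]
  gripper: [100,100]

```text
clock: 4.17
tool_pos: [0.4056, -0.1801, 0.2966]
eef_rot: [-0.7, -0.086, 0.703, -0.09]
contact_force: [0.5, -0.1, -0.1]
opening: 0.998
```

Run:
```python
from h import *
s=get_state();print(s['q'].round(2),s['tool_pos'].round(4))
p=camera_params("wrist");im=snapshot("wrist");cv2.imwrite("pics/w1.png",im[:,:,::-1])
print({k:np.round(v,4) for k,v in p.items()})
for t,z in [("large_ball_center",.032),("small_ball_center",.028)]:
    for r in spot_point(t,"wrist")[:2]: print(t,r['score'],r['pixel'],at_z("wrist",r['pixel'],z,p))
```

```text
[-0.04  0.43  0.52  2.05 -0.31  0.74 -0.65] [ 0.4056 -0.1801  0.2966]
{'fovy': np.float64(59.0633), 'cx': np.float64(317.5106), 'cy': np.float64(201.3578), 'position': array([ 0.4702, -0.1615,  0.4281]), 'orientation': array([ 0.7823, -0.6085, -0.0792,  0.107 ])}
large_ball_center 0.92 [319.3, 162.9] [ 0.40996855 -0.18153332  0.032     ]
small_ball_center 0.48 [281.1, 126.8] [ 0.43801641 -0.13062401  0.028     ]
```

View pics/w1.png

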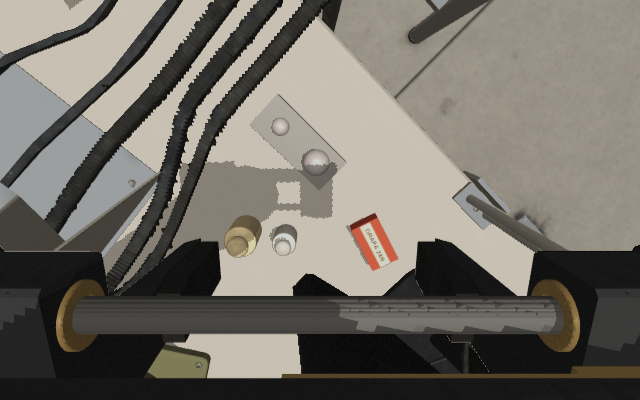

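Run:
```python
from h import *
for n,px,z in [("ball",(316,161.5),.032),("small",(281,127),.028),("lampbase",(470,200),.02),("lamp",(500,222),.1),("lamp",(530,245),.2),("lamp",(530,245),.25),("hose",(205,130),.03),("hose",(175,200),.03),("hose",(175,200),.08),("hose",(140,265),.08),("stap",(372,240),.02)]:
    print(n,at_z("wrist",px,z).round(3))
print(get_state()['tool_pos']); go(.4085,-.18,.2,-75);go(.4085,-.18,.038,-75)
```

```text
ball [ 0.413 -0.178  0.032]
small [ 0.44  -0.131  0.028]
lampbase [ 0.412 -0.37   0.02 ]
lamp [ 0.409 -0.366  0.1  ]
lamp [ 0.417 -0.331  0.2  ]
lamp [ 0.429 -0.294  0.25 ]
hose [ 0.416 -0.05   0.03 ]
hose [ 0.328 -0.03   0.03 ]
hose [ 0.346 -0.046  0.08 ]
hose [ 0.265 -0.02   0.08 ]
stap [ 0.333 -0.27   0.02 ]
[ 0.40692828 -0.18017993  0.29792052]
delta cm [ 9.79 -0.05 -0.17] yaw -0.0118 dist 9.8 rows 3.0 tilt 0.44 jaw -75.7
delta cm [25.99 -0.18 -0.18] yaw -0.0118 dist 26.0 rows 7.0 tilt 0.44 jaw -75.7
```

Run:
```python
from h import *
for a,b in [((492,228),(120,271)),((495,232),(135,269)),((489,202),(73,285)),((527,245),(156,276)),((468,230),(152,307))]: 
  X=tri(a,b);print(X.round(3),proj("top",X).round(),proj("side",X).round())
```

```text
[ 0.402 -0.392  0.235] [495. 229.] [125. 271.]
[ 0.4   -0.382  0.227] [491. 230.] [129. 269.]
[ 0.465 -0.425  0.317] [514. 209.] [114. 277.]
[ 0.403 -0.411  0.247] [502. 229.] [117. 273.]
[ 0.402 -0.382  0.022] [470. 231.] [155. 307.]
```

Call:
apply_moves:
  delta_pos:
    - [4,0,-0.2]
    - [8,0,-0.3]
    - [12,0,-0.4]
    - [16,-0.1,-0.4]
    - [19,-0.1,-0.4]
    - [19.8,-0.15,-0.4]
    - [19.8,-0.15,-0.4]
  yaw: [0,0,0,0,0,0,0]
  gripper: [70,70,70,70,70,70,70]

```text
clock: 4.9
tool_pos: [0.4106, -0.1789, 0.099]
eef_rot: [-0.701, -0.086, 0.702, -0.09]
contact_force: [-0.1, -0.2, 0.0]
opening: 0.701
```

Run:
```python
from h import *
p=camera_params("wrist");im=snapshot("wrist");cv2.imwrite("pics/w2.png",im[:,:,::-1])
s=get_state();print(s['tool_pos'].round(4),s['opening'])
for r in spot_point("large_ball_center","wrist")[:2]: print(r['score'],r['pixel'],at_z("wrist",r['pixel'],.032,p))
go(.411,-.179,.037,-75)
```

```text
[ 0.4112 -0.1793  0.1004] 0.6968913609428349
0.59 [317.0, 224.7] [ 0.40906829 -0.17814934  0.032     ]
delta cm [ 6.42 -0.14  0.06] yaw -0.0115 dist 6.4 rows 2.0 tilt 0.51 jaw -75.7
```

View pics/w2.png

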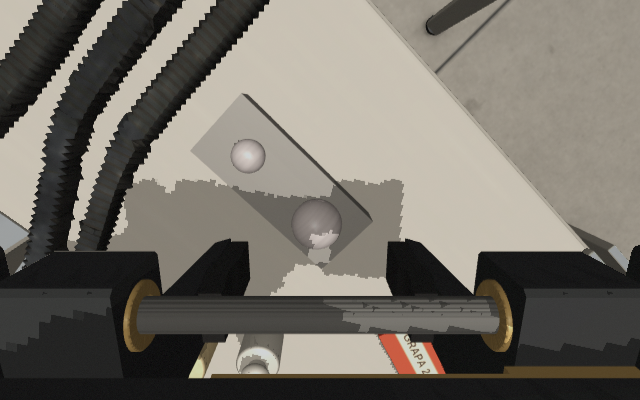

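Call:
apply_moves:
  delta_pos:
    - [3,-0.1,0.1]
    - [5.5,-0.15,0.15]
    - [6.35,-0.15,0.15]
    - [6.35,-0.15,0.15]
  yaw: [0,0,0,0]
  gripper: [70,70,70,70]

```text
clock: 5.33
tool_pos: [0.4156, -0.1813, 0.0415]
eef_rot: [-0.701, -0.088, 0.702, -0.093]
contact_force: [0.7, -0.2, -0.1]
opening: 0.698
```

Run:
```python
from h import *
s=get_state();print(s['tool_pos'].round(4),s['contact_force'])
go(.410,-.1785,.037,-75.7)
p=camera_params("wrist");im=snapshot("wrist");cv2.imwrite("pics/w3.png",im[:,:,::-1]); print(proj("wrist",(.41,-.1785,.032)))
```

```text
[ 0.4156 -0.1813  0.0415] [ 0.69972187 -0.17634889 -0.09458748]
delta cm [ 0.45 -0.41  0.47] yaw 0.0081 dist 0.8 rows 1.0 tilt 0.39 jaw -75.2
[310.88031093 274.30107774]
```

View pics/w3.png

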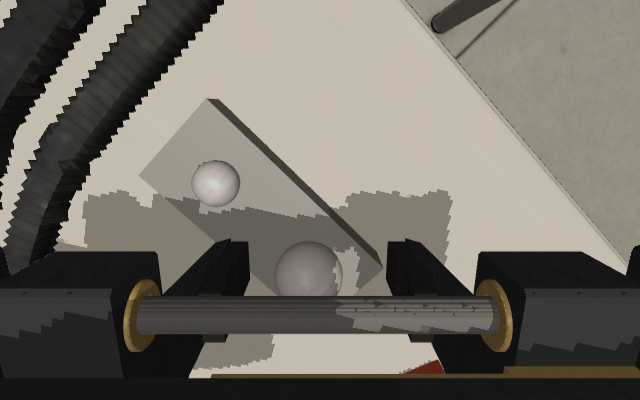

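Call:
apply_moves:
  delta_pos:
    - [0.4,-0.35,0.5]
    - [0.4,-0.35,0.5]
  yaw: [0,0]
  gripper: [70,70]

```text
clock: 5.55
tool_pos: [0.4138, -0.1806, 0.0418]
eef_rot: [-0.7, -0.088, 0.703, -0.092]
contact_force: [0.3, 0.4, 0.6]
opening: 0.699
```

Run:
```python
from h import *
s=get_state();print(s['tool_pos'].round(4),s['contact_force'],s['q'].round(3))
go(.410,-.1785,.037,-75.7)
```

```text
[ 0.4138 -0.1806  0.0418] [0.34961961 0.3851156  0.59242593] [ 0.271  0.9    0.056  2.219 -0.999  0.044 -0.011]
delta cm [ 0.48 -0.3   0.31] yaw 0.0052 dist 0.6 rows 1.0 tilt 0.38 jaw -75.4
```

Call:
apply_moves:
  delta_pos:
    - [-3,-0.3,0.4]
    - [-6,-0.3,0.4]
    - [-8,-0.3,0.4]
    - [-8,-0.3,0.4]
    - [-8,-0.3,0.4]
  yaw: [0,-0.1,-0.2,-0.3,-0.3]
  gripper: [70,70,70,70,70]

```text
clock: 5.97
tool_pos: [0.4106, -0.1783, 0.1241]
eef_rot: [-0.68, -0.192, 0.68, -0.197]
contact_force: [0.6, 0.4, -1.0]
opening: 0.696
```

Run:
```python
from h import *
s=get_state();print(s['tool_pos'].round(4),s['contact_force'],s['q'].round(3))
go(.410,-.1785,.037,-58)
```

```text
[ 0.4106 -0.1783  0.1241] [ 0.55143494  0.38625875 -1.0292523 ] [ 0.118  0.744  0.302  2.217 -0.786  0.279  0.096]
delta cm [ 8.71 -0.08  0.03] yaw -0.0011 dist 8.7 rows 3.0 tilt 0.43 jaw -58.1
```

Call:
apply_moves:
  delta_pos:
    - [4,0,0]
    - [7,0.1,-0.1]
    - [8.4,0.1,-0.1]
    - [8.4,0.1,-0.1]
    - [8.4,0.1,-0.1]
  yaw: [0,0,0,0,0]
  gripper: [70,70,70,70,70]

```text
clock: 6.38
tool_pos: [0.4139, -0.1804, 0.0417]
eef_rot: [-0.679, -0.191, 0.682, -0.194]
contact_force: [0.2, -1.0, 0.3]
opening: 0.7
```

Run:
```python
from h import *
s=get_state();print(s['tool_pos'].round(4),s['contact_force'],s['q'].round(3))
go(.410,-.1785,.037,-58)
```

```text
[ 0.4139 -0.1804  0.0417] [ 0.19629864 -0.9921626   0.28573506] [ 0.271  0.9    0.055  2.22  -1.001  0.044  0.286]
delta cm [ 0.47 -0.36  0.23] yaw -0.007 dist 0.6 rows 1.0 tilt 0.36 jaw -58.4
```

Call:
apply_moves:
  delta_pos:
    - [0,0,0]
    - [0,0,0]
    - [0,0,0]
    - [0,0,0]
    - [0,0,0]
    - [0,0,0]
    - [0,0,0]
    - [0,0,0]
  yaw: [0,0,0,0,0,0,0,0]
  gripper: [45,40,30,25,25,25,25,25]
  force: 20

```text
clock: 7.05
tool_pos: [0.4125, -0.1777, 0.0421]
eef_rot: [-0.678, -0.193, 0.682, -0.193]
contact_force: [-3.2, 3.6, 5.8]
opening: 0.327
```

Run:
```python
from h import *
s=get_state();print(s['tool_pos'].round(4),s['contact_force'],s['q'].round(3))
im=snapshot("wrist");cv2.imwrite("pics/w4.png",im[:,:,::-1])
```

```text
[ 0.4125 -0.1777  0.0421] [-3.20879825  3.6085483   5.80660002] [ 0.271  0.899  0.053  2.223 -1.     0.047  0.285]
```

View pics/w4.png

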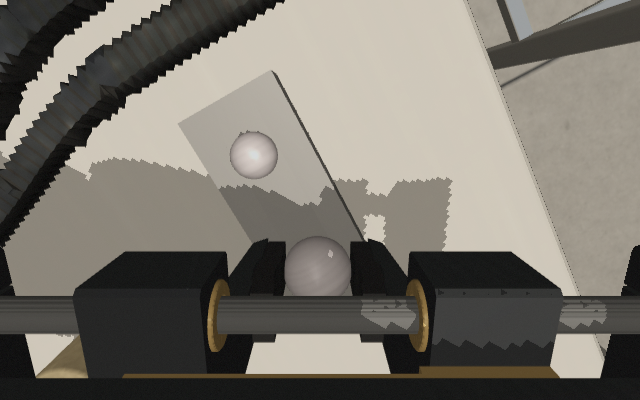

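Call:
apply_moves:
  delta_pos:
    - [-0.5,0,0]
    - [-1,0,0]
    - [-2,0,0]
    - [-2,0,0]
  yaw: [0,0,0,0]
  gripper: [25,25,25,25]
  force: 25

```text
clock: 7.43
tool_pos: [0.4134, -0.1784, 0.0636]
eef_rot: [-0.679, -0.192, 0.682, -0.193]
contact_force: [0.2, 0.3, -1.5]
opening: 0.321
```

Run:
```python
from h import *
s=get_state();print(s['tool_pos'].round(4),s['contact_force'],s['q'].round(3),s['opening'])
im=snapshot("wrist");cv2.imwrite("pics/w5.png",im[:,:,::-1])
im=snapshot("side");cv2.imwrite("pics/s5.png",cv2.resize(im[220:290,170:270,::-1],(800,560)))
```

```text
[ 0.4134 -0.1784  0.0636] [ 0.1668802   0.26134634 -1.50397951] [ 0.218  0.859  0.139  2.222 -0.987  0.121  0.275] 0.3207619560982333
```

View pics/w5.png

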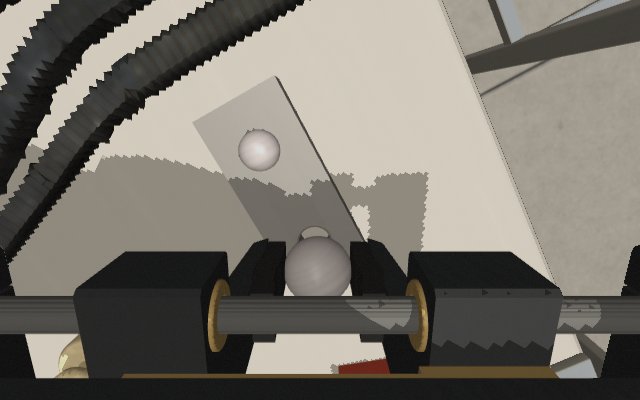

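View pics/s5.png

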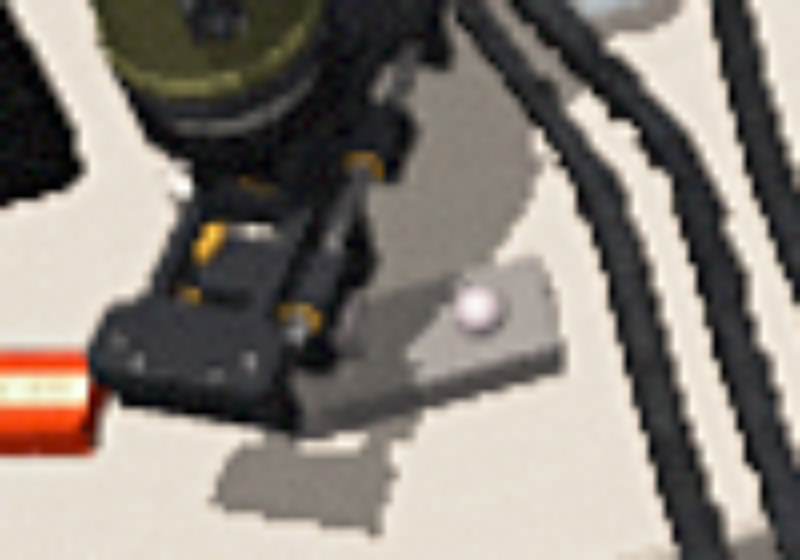

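Run:
```python
from h import *
s=get_state();M=R.from_quat(s['eef_rot']).as_matrix()
o,d=ray("wrist",(318,270)); o=M.T@(o-s['tool_pos']); d=M.T@d
for x in (.004,.007,.01): print((o+d*(x-o[0])/d[0]).round(4))
go(.52,.0,.30,-50)
go(.595,.152,.25,-45.5)
```

```text
[ 0.004  -0.0009 -0.0006]
[ 0.007  -0.0009  0.0009]
[ 0.01   -0.0009  0.0023]
delta cm [-23.83  -9.56 -18.33] yaw -0.1457 dist 31.5 rows 8.0 tilt 0.26 jaw -58.3
delta cm [-18.89 -18.56 -32.72] yaw -0.2242 dist 42.1 rows 11.0 tilt 0.26 jaw -58.3
```

Call:
apply_moves:
  delta_pos:
    - [-2.5,0,0]
    - [-6,0,0]
    - [-9.5,0,0]
    - [-13,0,0]
    - [-16.5,-0.5,-1]
    - [-19.5,-2,-3.5]
    - [-21.5,-3.5,-6.5]
    - [-23,-5,-9.5]
    - [-23.8,-6.5,-12.5]
    - [-23.8,-8,-15.5]
  yaw: [0,0,0,0,0,0,-0.05,-0.1,-0.15,-0.15]
  gripper: [25,25,25,25,25,25,25,25,25,25]

```text
clock: 8.37
tool_pos: [0.5056, -0.0267, 0.3015]
eef_rot: [-0.663, -0.243, 0.664, -0.245]
contact_force: [0.2, -0.4, -1.2]
opening: 0.325
```

Run:
```python
from h import *
s=get_state();print(s['q'].round(3),s['opening'])
go(.575,.132,.28,-45.5)
```

```text
[-0.527  0.589  0.817  1.883 -0.538  0.905 -0.314] 0.3246510101670454
delta cm [  2.12  -7.6  -15.57] yaw -0.0717 dist 17.5 rows 5.0 tilt 0.12 jaw -49.6
```

Call:
apply_moves:
  delta_pos:
    - [0,-1.3,-3]
    - [0.3,-2.8,-6]
    - [0.8,-4.3,-9]
    - [1.3,-5.8,-12]
    - [1.8,-7,-14.5]
    - [2.1,-7.6,-15.6]
    - [2.1,-7.6,-15.6]
    - [2.1,-7.6,-15.6]
  yaw: [0,0,-0.02,-0.04,-0.06,-0.07,-0.07,-0.07]
  gripper: [25,25,25,25,25,25,25,25]

```text
clock: 9.03
tool_pos: [0.5746, 0.131, 0.2797]
eef_rot: [-0.654, -0.266, 0.656, -0.268]
contact_force: [0.4, -0.9, -0.2]
opening: 0.321
```

Run:
```python
from h import *
s=get_state();print(s['q'].round(3),s['opening'])
p=camera_params("wrist");im=snapshot("wrist");cv2.imwrite("pics/w6.png",im[:,:,::-1])
for t,z in [("tray_pocket",.074),("tray_grip",.11),("lens",.0555),("tray",.07)]:
    for r in spot_point(t,"wrist")[:2]: print(t,r['score'],r['pixel'],at_z("wrist",r['pixel'],z,p).round(4))
```

```text
[-0.721  0.73   0.784  1.671 -0.591  0.995 -0.527] 0.3213125659885988
tray_pocket 0.65 [317.9, 141.5] [0.5991 0.1552 0.074 ]
tray_grip 0.84 [318.8, 205.5] [0.5619 0.1178 0.11  ]
lens 0.9 [189.4, 51.9] [0.5731 0.2979 0.0555]
lens 0.64 [319.0, 269.6] [0.4987 0.0551 0.0555]
tray 0.85 [316.6, 176.2] [0.5737 0.1322 0.07  ]
```

View pics/w6.png

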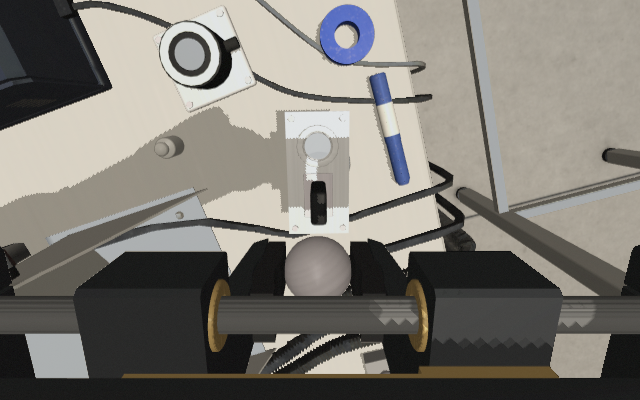

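Run:
```python
import cv2
im=cv2.imread("pics/w6.png");cv2.imwrite("pics/w6c.png",cv2.resize(im[95:250,260:380],(600,775)[:2] if 0 else (464,600),interpolation=cv2.INTER_CUBIC))
cv2.imwrite("pics/w6l.png",cv2.resize(im[0:120,140:270],(650,600),interpolation=cv2.INTER_CUBIC))
```

```text
(no output)
```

View pics/w6c.png

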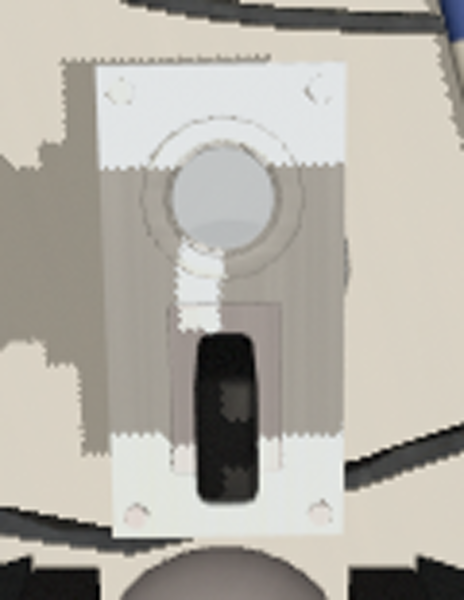

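View pics/w6l.png

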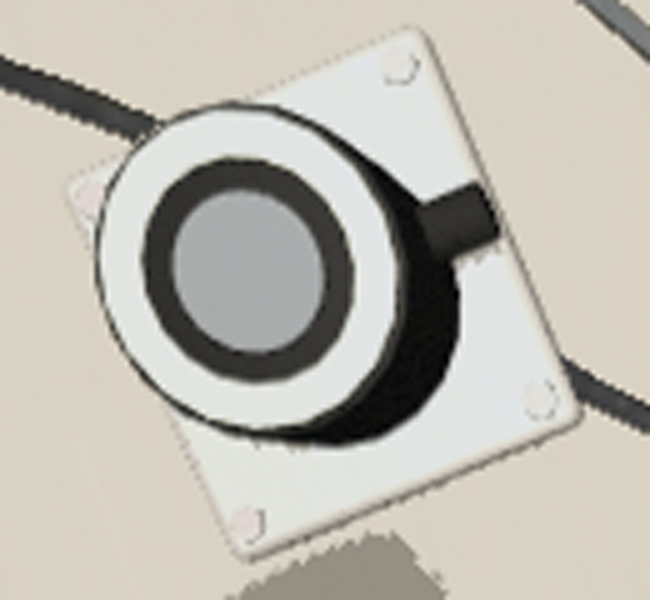

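Run:
```python
from h import *
f=lambda x,y:(260+x/3.8667,95+y/3.871)
s=get_state();print(s['tool_pos'])
P=at_z("wrist",f(222,197),.0755);print("pocket",P)
print("win",at_z("wrist",f(222,196),.074))
cs=[at_z("wrist",f(*c),.074)[:2] for c in((97,63),(345,63),(344,536),(112,536))]
c=np.array(cs);print(c.round(4),"ctr",c.mean(0));
ax=(c[0]+c[1]-c[2]-c[3])/2;print("len",np.hypot(*ax),np.degrees(np.arctan2(ax[1],ax[0])),np.hypot(*(c[0]-c[1])),np.hypot(*(c[2]-c[3])))
a=np.arctan2(ax[1],ax[0]);print("pocket from centre",c.mean(0)+.028*np.array([np.cos(a),np.sin(a)]))
print("lens",at_z("wrist",(189.8,54),.0555))
```

```text
[0.57499005 0.13017589 0.28078985]
pocket [0.59664342 0.15204865 0.0755    ]
win [0.5967042 0.152103  0.074    ]
[[0.5985 0.1957]
 [0.64   0.153 ]
 [0.5554 0.0671]
 [0.5128 0.1109]] ctr [0.57670109 0.13169326]
len 0.12057992280783494 45.084694787102165 0.0595871613743223 0.0610933728513465
pocket from centre [0.59647079 0.1515215 ]
lens [0.57298115 0.29641007 0.0555    ]
```

Run:
```python
from h import *
go(.598,.1525,.28,-45);go(.598,.1525,.12,-45)
```

```text
delta cm [ 0.07  0.   -3.21] yaw -0.0138 dist 3.2 rows 1.0 tilt 0.14 jaw -45.8
delta cm [16.07 -0.03 -3.23] yaw -0.0138 dist 16.4 rows 4.0 tilt 0.14 jaw -45.8
```

Call:
apply_moves:
  delta_pos:
    - [0,0,-2]
    - [2,0,-3.2]
    - [5,0,-3.2]
    - [8.5,0,-3.2]
    - [12,0,-3.2]
    - [14.5,0,-3.2]
    - [16,0,-3.2]
    - [16,0,-3.2]
    - [16,0,-3.2]
  yaw: [0,-0.014,-0.014,-0.014,-0.014,-0.014,-0.014,-0.014,-0.014]
  gripper: [25,25,25,25,25,25,25,25,25]

```text
clock: 10.03
tool_pos: [0.5979, 0.1512, 0.1208]
eef_rot: [-0.653, -0.269, 0.654, -0.271]
contact_force: [0.7, 0.3, -0.1]
opening: 0.322
```

Run:
```python
from h import *
s=get_state();print(s['q'].round(3),s['opening'])
go(.598,.1525,.1,-45)
for c in("wrist","side"):
    im=snapshot(c);cv2.imwrite(f"pics/{c}7.png",im[:,:,::-1] if c=="wrist" else cv2.resize(im[170:260,260:380,::-1],(800,600)))
s=[get_state()['contact_force'] for i in range(3)];print(s)
```

```text
[-0.644  0.947  0.615  1.719 -0.768  0.734 -0.417] 0.32194769487510744
delta cm [ 2.08 -0.09 -0.11] yaw -0.0011 dist 2.1 rows 1.0 tilt 0.17 jaw -45.1
[array([-0.39610008,  0.24648601, -0.27953135]), array([-0.39610008,  0.24648601, -0.27953135]), array([-0.39610008,  0.24648601, -0.27953135])]
```

View pics/wrist7.png

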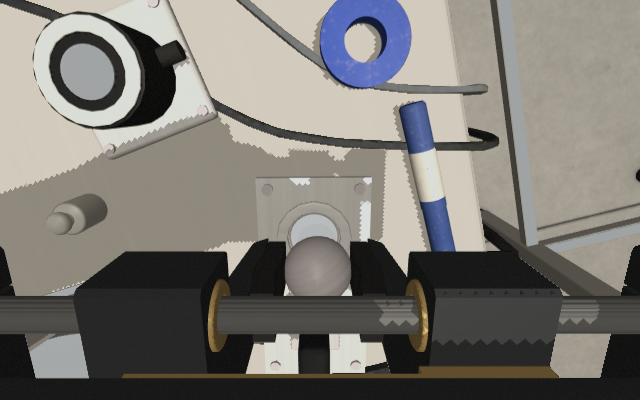

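View pics/side7.png

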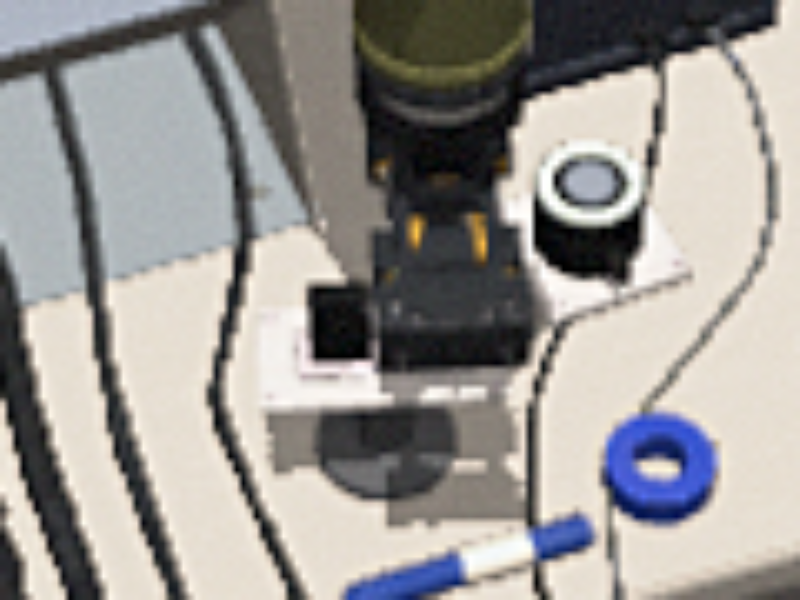

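Call:
apply_moves:
  delta_pos:
    - [0.6,-0.1,-0.1]
    - [1.2,-0.1,-0.1]
    - [1.7,-0.1,-0.1]
    - [2.0,-0.1,-0.1]
    - [2.0,-0.1,-0.1]
    - [2.0,-0.1,-0.1]
  yaw: [0,0,0,0,0,0]
  gripper: [25,25,25,25,25,25]

```text
clock: 10.63
tool_pos: [0.599, 0.1528, 0.1022]
eef_rot: [0.654, 0.269, -0.653, 0.272]
contact_force: [0.1, -0.1, -1.7]
opening: 0.326
```

Run:
```python
from h import *
go(.598,.1525,.1,-45)
im=snapshot("wrist");cv2.imwrite("pics/w8.png",im[:,:,::-1])
im=snapshot("side");cv2.imwrite("pics/s8.png",cv2.resize(im[190:250,290:370,::-1],(800,600)))
```

```text
delta cm [ 0.22 -0.05  0.1 ] yaw -0.0006 dist 0.2 rows 1.0 tilt 0.21 jaw -45.0
```

View pics/w8.png

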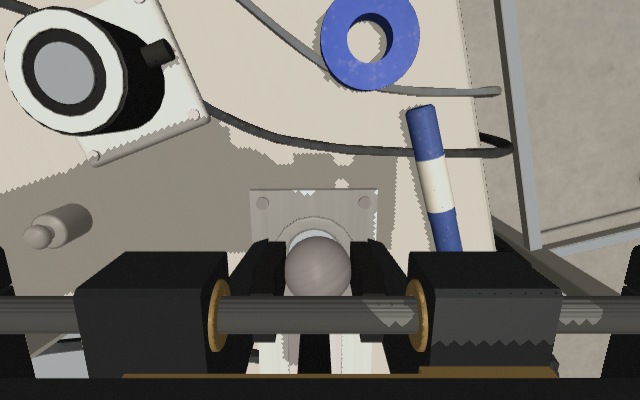

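Call:
apply_moves:
  delta_pos:
    - [0.15,-0.1,0.05]
    - [0.3,-0.1,0.05]
    - [0.4,-0.1,0.05]
    - [0.4,-0.1,0.05]
  yaw: [0,0,0,0]
  gripper: [25,25,25,25]

```text
clock: 11.07
tool_pos: [0.5984, 0.1533, 0.099]
eef_rot: [0.654, 0.269, -0.652, 0.272]
contact_force: [-2.3, 0.7, 4.8]
opening: 0.325
```

Call:
apply_moves:
  delta_pos:
    - [0,0,0]
    - [0,0,0]
  yaw: [0,0]
  gripper: [25,25]

```text
clock: 11.23
tool_pos: [0.5984, 0.1533, 0.0992]
eef_rot: [0.654, 0.269, -0.652, 0.271]
contact_force: [-0.5, -0.8, 2.0]
opening: 0.324
```

Run:
```python
from h import *
go(.598,.1525,.1,-45)
im=snapshot("wrist");cv2.imwrite("pics/w9.png",im[:,:,::-1])
im=snapshot("side");cv2.imwrite("pics/s9.png",cv2.resize(im[190:250,290:370,::-1],(800,600)))
print(get_state()['contact_force'])
```

```text
delta cm [-0.08  0.03  0.08] yaw -0.0006 dist 0.1 rows 1.0 tilt 0.24 jaw -45.0
[-1.72089525  0.64422256  3.08099842]
```

View pics/w9.png

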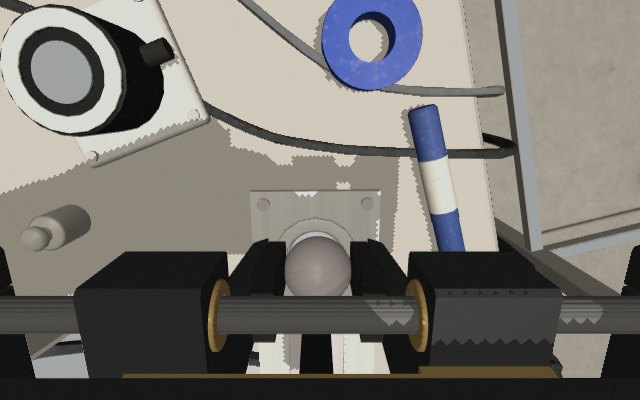

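Call:
apply_moves:
  delta_pos:
    - [-0.05,0,0]
    - [-0.05,0,0]
    - [-0.05,0,0]
    - [-0.05,0,0]
    - [-0.05,0,0]
    - [-0.05,0,0]
  yaw: [0,0,0,0,0,0]
  gripper: [33,35,38,42,50,58]

```text
clock: 11.83
tool_pos: [0.5984, 0.1532, 0.0996]
eef_rot: [0.654, 0.269, -0.652, 0.272]
contact_force: [-0.1, -0.4, -0.4]
opening: 0.545
```

Run:
```python
from h import *
go(.598,.1525,.1,-45)
im=snapshot("wrist");cv2.imwrite("pics/w10.png",im[:,:,::-1])
print(get_state()['contact_force'])
```

```text
delta cm [-0.04  0.02  0.08] yaw -0.0007 dist 0.1 rows 1.0 tilt 0.24 jaw -45.0
[ 0.52131688  0.41558907 -0.70529821]
```

View pics/w10.png

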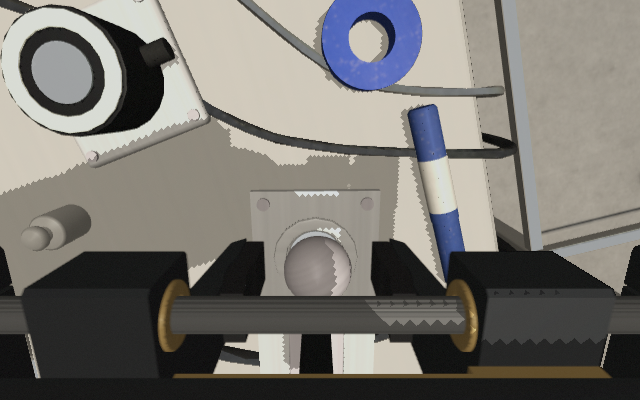

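Call:
apply_moves:
  delta_pos:
    - [0,0,0]
    - [-1,0,0]
    - [-4,0,0]
    - [-8,0,0]
    - [-11,0,0]
    - [-11,0,0]
    - [-11,0,0]
  yaw: [0,0,0,0,0,0,0]
  gripper: [70,70,70,70,70,70,70]

```text
clock: 12.47
tool_pos: [0.5992, 0.1534, 0.2122]
eef_rot: [0.656, 0.269, -0.651, 0.272]
contact_force: [0.1, -0.1, -1.7]
opening: 0.695
```

Run:
```python
from h import *
go(.5626,.1175,.2,-45)
im=snapshot("wrist");cv2.imwrite("pics/w11.png",im[:,:,::-1])
print(get_state()['contact_force'],get_state()['q'].round(2))
```

```text
delta cm [ 1.19 -0.05  5.14] yaw -0.0007 dist 5.3 rows 2.0 tilt 0.48 jaw -45.0
[-0.32189701  0.28571237 -0.23984825] [-0.7   0.84  0.71  1.66 -0.67  0.9  -0.5 ]
```

View pics/w11.png

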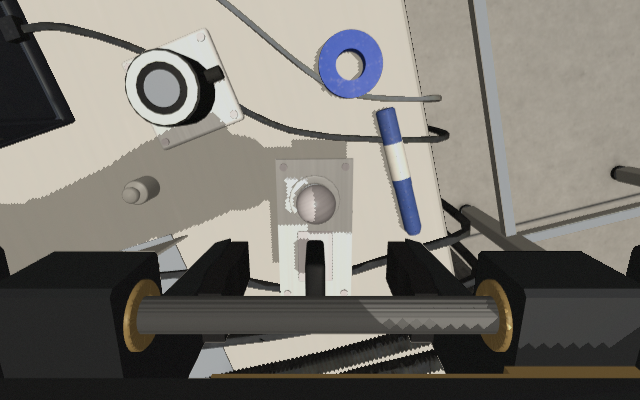

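```bash
cat >> h.py <<'E'
def trayfit(c,px,z=.074):
    P=np.array([at_z(c,q,z)[:2] for q in px]); return P
E
python3 - <<'E'
from h import *
im=cv2.imread("pics/w11.png")
for ang in (45.1,):
    a=np.radians(ang);ex=np.array([np.cos(a),np.sin(a)]);ey=np.array([-ex[1],ex[0]]);c=np.array([.5767,.1317])
    k=[]
    for sx,sy in((60,30),(60,-30),(-60,-30),(-60,30)):
        k.append(proj("wrist",[*(c+ex*sx/1000+ey*sy/1000),.074]))
    k=np.array(k);print(k.round(1))
    g=[proj("wrist",[*(c+ex*x/1000+ey*y/1000),.124]) for x,y in((-5,7),(-5,-7),(-35,-7),(-35,7))];print(np.round(g,1))
v=cv2.resize(im[140:300,250:380],(650,800)[:2],interpolation=cv2.INTER_CUBIC)
for p in list(k)+g: cv2.circle(v,(int((p[0]-250)*5),int((p[1]-140)*5)),4,(0,0,255),1)
cv2.imwrite("pics/w11c.png",cv2.resize(v,(487,600)))
E
```

```text
[[279.1 158.4]
 [357.8 158.2]
 [354.  299.2]
 [283.3 299.5]]
[[308.7 265.2]
 [329.5 265.1]
 [329.2 304.9]
 [309.1 305. ]]
```

View pics/w11c.png

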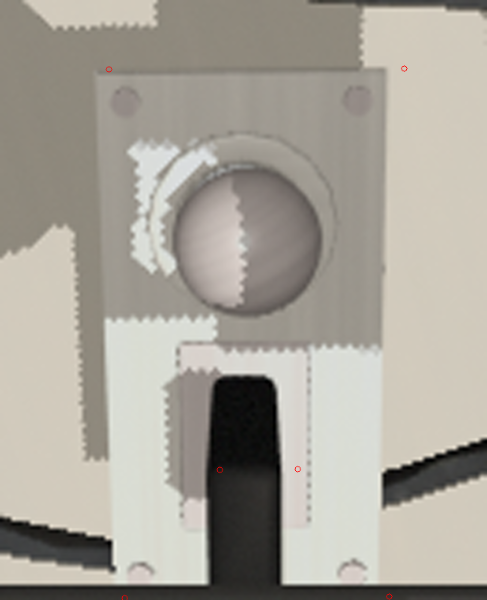

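Run:
```python
from h import *
cs=np.array([at_z("wrist",c,.074)[:2] for c in((275.9,159),(353,158.6),(352,296),(279.9,296))]);print(cs.round(4))
ax=(cs[0]+cs[1]-cs[2]-cs[3]);a=np.arctan2(ax[1],ax[0]);print(np.degrees(a))
ex=np.array([np.cos(a),np.sin(a)]);m=(cs[0]+cs[1])/2-.06*ex;print("centre",m,"grip",m-.02*ex)
print("griptop front edge mid",at_z("wrist",(315.1,264.5),.124)[:2]-.015*ex)
print("old lens px check",at_z("wrist",(160,88),.0555))
```

```text
[[0.5958 0.1968]
 [0.6375 0.1554]
 [0.5565 0.0714]
 [0.5134 0.1147]]
45.485091189582164
centre [0.57457556 0.13330919] grip [0.56055366 0.11904783]
griptop front edge mid [0.56109124 0.11972377]
old lens px check [0.56929669 0.29748948 0.0555    ]
```

Run:
```python
from h import *
ps=[]
for i in range(4):
    p=camera_params("wrist");im=snapshot("wrist");s=get_state()
    print(np.round(p['position'],4),R.from_quat(p['orientation']).as_rotvec().round(4),s['tool_pos'].round(4))
    ps.append(p)
cv2.imwrite("pics/w12.png",im[:,:,::-1])
cv2.imwrite("pics/w12c.png",cv2.resize(im[0:300,100:400,::-1],(600,600),interpolation=cv2.INTER_CUBIC))
```

```text
[0.6442 0.2021 0.3423] [ 2.6752 -1.1095 -0.1388] [0.5973 0.1538 0.2092]
[0.6438 0.2022 0.341 ] [ 2.6742 -1.1087 -0.1414] [0.5971 0.1537 0.2086]
[0.6437 0.2022 0.3404] [ 2.6735 -1.1084 -0.1426] [0.597  0.1536 0.2083]
[0.6437 0.2022 0.3401] [ 2.6731 -1.1083 -0.1429] [0.5971 0.1536 0.2083]
```

View pics/w12c.png

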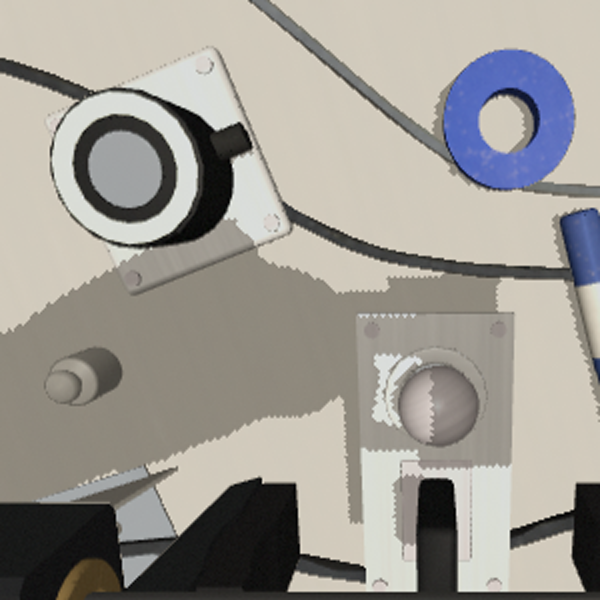

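Run:
```python
from h import *
cs=np.array([at_z("wrist",c,.074)[:2] for c in((278.5,156.3),(357,156.3),(355,292),(282.5,292))]);print(cs.round(4))
ax=(cs[0]+cs[1]-cs[2]-cs[3]);a=np.arctan2(ax[1],ax[0]);print(np.degrees(a),np.degrees(np.arctan2(*(cs[0]-cs[1])))) 
ex=np.array([np.cos(a),np.sin(a)]);m=(cs[0]+cs[1])/2-.06*ex;print("centre",m,"grip",m-.02*ex,"pocket",m+.028*ex)
print("lens",at_z("wrist",(163,84),.0555))
go(.5626,.1175,.16,-45)
```

```text
[[0.5977 0.1965]
 [0.6396 0.1546]
 [0.5601 0.0729]
 [0.5172 0.116 ]]
45.40911513024454 -44.95300350853756
centre [0.57652042 0.13282348] grip [0.56247962 0.11858073] pocket [0.59617753 0.15276334]
lens [0.57240804 0.29665626 0.0555    ]
delta cm [4.84 0.1  4.99] yaw -0.0006 dist 6.9 rows 2.0 tilt 0.15 jaw -45.0
```

Call:
apply_moves:
  delta_pos:
    - [0,0.05,2.5]
    - [0,0.05,4.95]
    - [2,0.05,4.95]
    - [5,0.05,4.95]
    - [5.5,0.05,4.95]
    - [5.5,0.05,4.95]
    - [5.5,0.05,4.95]
    - [5.5,0.05,4.95]
  yaw: [0,0,0,0,0,0,0,0]
  gripper: [70,70,70,70,70,70,70,70]

```text
clock: 13.38
tool_pos: [0.5634, 0.118, 0.1543]
eef_rot: [0.654, 0.269, -0.653, 0.272]
contact_force: [0.1, 0.8, 0.8]
opening: 0.697
```

Run:
```python
from h import *
for i in range(2): snapshot("side")
p=camera_params("wrist");im=snapshot("wrist");cv2.imwrite("pics/w13.png",im[:,:,::-1])
go(.5626,.118,.104,-44.8);print(get_state()['q'].round(2))
im=snapshot("side");cv2.imwrite("pics/s13.png",cv2.resize(im[100:250,220:420,::-1],(800,600)))
```

```text
delta cm [ 5.04 -0.05  0.06] yaw -0.0039 dist 5.0 rows 2.0 tilt 0.22 jaw -45.0
[-0.63  0.86  0.63  1.83 -0.75  0.7  -0.36]
```

View pics/w13.png

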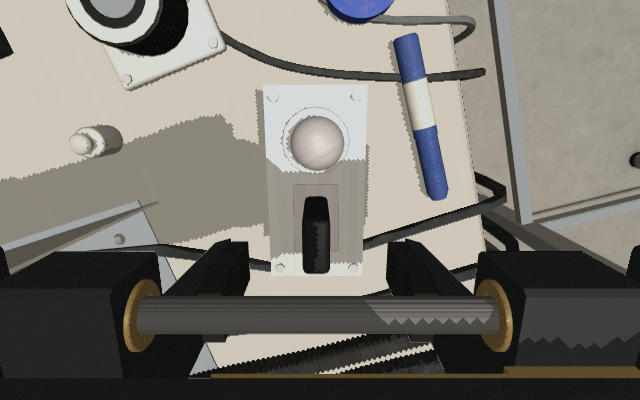

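View pics/s13.png

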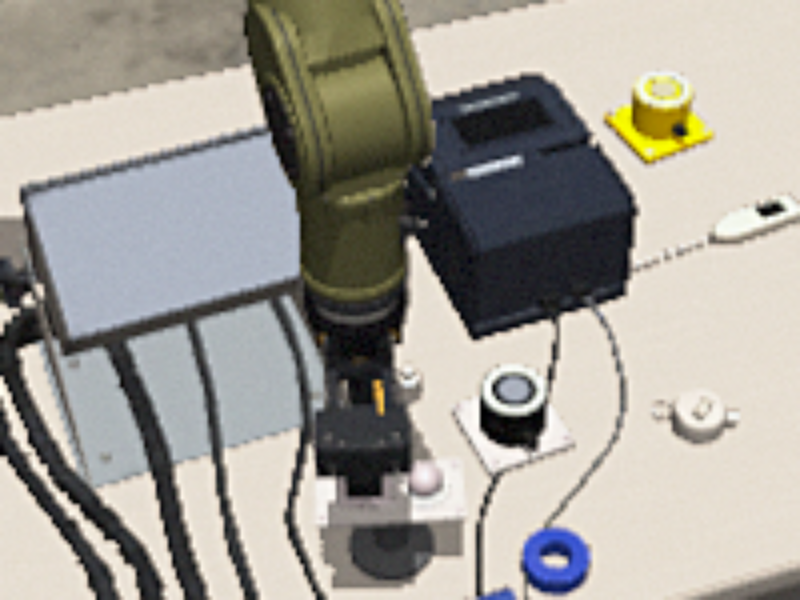

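Call:
apply_moves:
  delta_pos:
    - [2,-0.05,0]
    - [3.5,-0.05,0.05]
    - [3.5,-0.05,0.05]
  yaw: [0,0,0]
  gripper: [60,60,60]

```text
clock: 13.83
tool_pos: [0.561, 0.1185, 0.1175]
eef_rot: [-0.653, -0.27, 0.654, -0.271]
contact_force: [-0.2, 1.6, 0.1]
opening: 0.598
```

Call:
apply_moves:
  delta_pos:
    - [1,0,0]
    - [1.5,0,0]
    - [1.5,0,0]
    - [1.5,0,0]
  yaw: [0,0,0,0]
  gripper: [60,60,60,60]

```text
clock: 14.17
tool_pos: [0.5612, 0.1184, 0.1026]
eef_rot: [-0.653, -0.27, 0.654, -0.271]
contact_force: [1.4, -0.1, 0.1]
opening: 0.601
```

Run:
```python
from h import *
for i in range(2): im=snapshot("wrist")
p=camera_params("wrist");im=snapshot("wrist");cv2.imwrite("pics/w14.png",im[:,:,::-1])
go(.5626,.118,.104,-44.8);print(get_state()['q'].round(2),get_state()['contact_force'])
```

```text
delta cm [-0.1   0.11 -0.05] yaw -0.0035 dist 0.2 rows 1.0 tilt 0.11 jaw -45.0
[-0.59  0.92  0.55  1.86 -0.82  0.6  -0.3 ] [ 0.01551052 -0.69746818 -0.06202124]
```

View pics/w14.png

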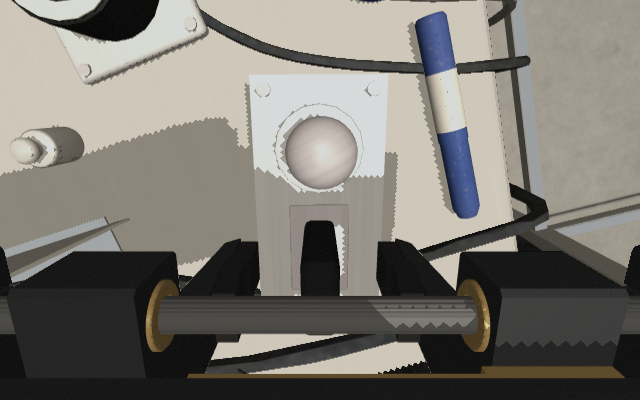

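Call:
apply_moves:
  delta_pos:
    - [-0.05,0.12,0]
    - [-0.05,0.12,0]
    - [-0.05,0.12,0]
    - [-0.05,0.12,0]
    - [-0.05,0.12,0]
    - [-0.05,0.12,0]
    - [-0.05,0.12,0]
    - [-0.05,0.12,0]
  yaw: [0,0,0,0,0,0,0,0]
  gripper: [50,35,28,22,18,12,8,5]
  force: 15

```text
clock: 14.98
tool_pos: [0.5621, 0.1177, 0.1035]
eef_rot: [-0.653, -0.27, 0.654, -0.271]
contact_force: [-1.3, 0.3, -0.1]
opening: 0.159
```

Call:
apply_moves:
  delta_pos:
    - [0,0,0]
    - [0,0,0]
    - [0,0,0]
    - [0,0,0]
  yaw: [0,0,0,0]
  gripper: [5,5,5,5]
  force: 45

```text
clock: 15.32
tool_pos: [0.5621, 0.1177, 0.1035]
eef_rot: [-0.653, -0.27, 0.654, -0.271]
contact_force: [0.1, -0.1, -0.2]
opening: 0.155
```

Run:
```python
from h import *
p=camera_params("wrist");im=snapshot("wrist");cv2.imwrite("pics/w15.png",im[:,:,::-1])
go(.5626,.118,.104,-44.8);print(get_state()['opening'],get_state()['contact_force'])
```

```text
delta cm [-0.05  0.01 -0.06] yaw -0.0035 dist 0.1 rows 1.0 tilt 0.1 jaw -45.0
0.1570268013599743 [-0.25093216  0.69816364  0.59612823]
```

View pics/w15.png

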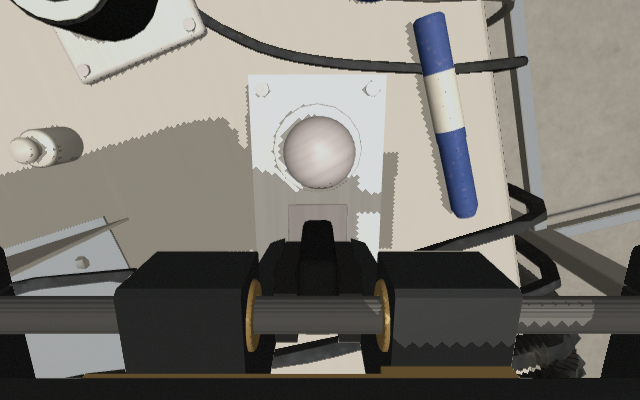

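Call:
apply_moves:
  delta_pos:
    - [-0.2,0,0]
    - [-0.6,0,0]
    - [-1.2,0,0]
    - [-2,0,0]
    - [-3,0,0]
    - [-4,0,0]
    - [-5,0,0]
    - [-5.5,0,0]
    - [-5.7,0,0]
    - [-5.7,0,0]
  yaw: [0,0,0,0,0,0,0,0,0,0]
  gripper: [5,5,5,5,5,5,5,5,5,5]

```text
clock: 16.2
tool_pos: [0.5624, 0.1179, 0.1612]
eef_rot: [0.653, 0.27, -0.653, 0.271]
contact_force: [0.7, -0.5, -4.3]
opening: 0.151
```

Run:
```python
from h import *
p=camera_params("wrist");im=snapshot("wrist");cv2.imwrite("pics/w16.png",im[:,:,::-1])
s=get_state();print(s['opening'],s['contact_force'],s['tool_pos'].round(4),s['q'].round(2))
go(.5385,.262,.16,-45)
im=snapshot("side");cv2.imwrite("pics/s16.png",cv2.resize(im[150:250,260:400,::-1],(784,560)))
```

```text
0.15198984130494617 [ 0.5591119  -0.1624692  -4.22919856] [0.5621 0.1179 0.1607] [-0.64  0.85  0.64  1.83 -0.74  0.72 -0.36]
delta cm [  0.04 -11.85  -8.52] yaw 0.0002 dist 14.6 rows 4.0 tilt 0.09 jaw -45.0
```

View pics/w16.png

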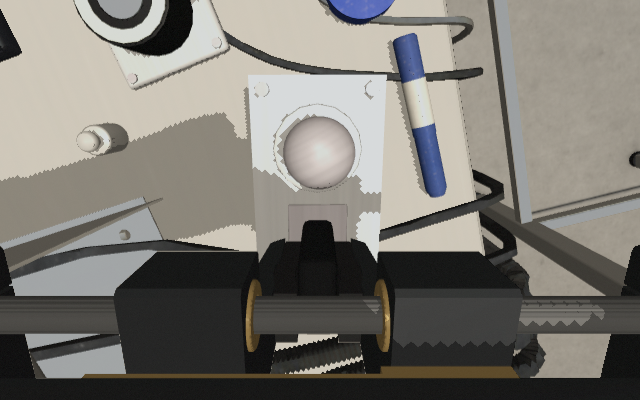

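View pics/s16.png

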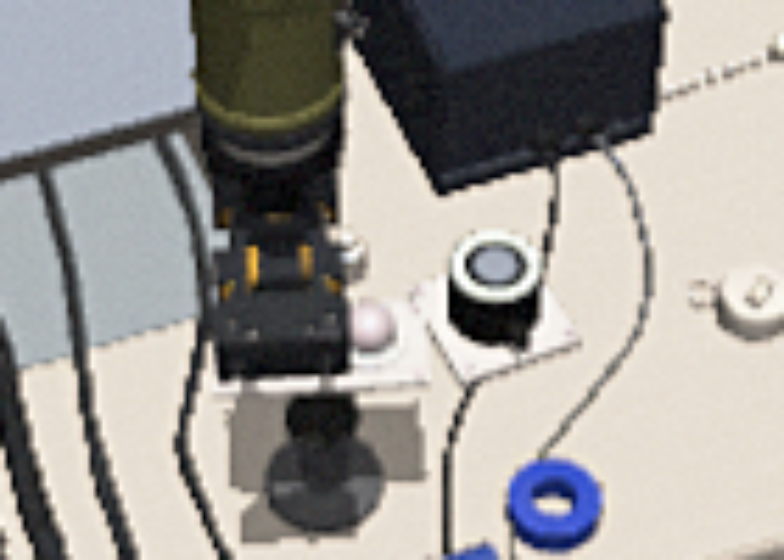

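Call:
apply_moves:
  delta_pos:
    - [0,0,-0.4]
    - [0,0,-1.2]
    - [0,0,-2.4]
    - [0,0,-3.8]
    - [0,0,-5.2]
    - [0,-0.4,-6.6]
    - [0,-1.2,-7.7]
    - [0,-2.4,-8.3]
    - [0,-3.8,-8.5]
    - [0,-5.2,-8.5]
  yaw: [0,0,0,0,0,0,0,0,0,0]
  gripper: [5,5,5,5,5,5,5,5,5,5]

```text
clock: 17.13
tool_pos: [0.5837, 0.2165, 0.1596]
eef_rot: [-0.652, -0.271, 0.654, -0.271]
contact_force: [0.3, 0.2, -3.9]
opening: 0.152
```

Run:
```python
from h import *
s=get_state();print(s['opening'],s['contact_force'],s['q'].round(2))
go(.5385,.262,.155,-45)
```

```text
0.15226033108309128 [ 0.27662811  0.17719989 -3.88411409] [-0.78  0.91  0.68  1.68 -0.74  0.83 -0.55]
delta cm [ 0.47 -6.41 -0.03] yaw 0.0013 dist 6.4 rows 2.0 tilt 0.14 jaw -44.9
```

Call:
apply_moves:
  delta_pos:
    - [0,-1.2,0]
    - [0,-2.4,0]
    - [0.1,-3.6,0]
    - [0.2,-4.7,0]
    - [0.3,-5.5,0]
    - [0.4,-6,0]
    - [0.5,-6.3,0]
    - [0.5,-6.4,0]
    - [0.5,-6.4,0]
    - [0.5,-6.4,0]
  yaw: [0,0,0,0,0,0,0,0,0,0]
  gripper: [5,5,5,5,5,5,5,5,5,5]

```text
clock: 17.97
tool_pos: [0.5389, 0.261, 0.1548]
eef_rot: [-0.653, -0.27, 0.654, -0.271]
contact_force: [0.7, 0.8, -3.3]
opening: 0.153
```

Run:
```python
from h import *
for i in range(2): im=snapshot("side")
p=camera_params("wrist");im=snapshot("wrist");cv2.imwrite("pics/w17.png",im[:,:,::-1])
s=get_state();print(s['opening'],s['contact_force'],s['q'].round(2))
go(.5385,.262,.139,-45)
im=snapshot("side");cv2.imwrite("pics/s17.png",cv2.resize(im[150:250,260:400,::-1],(784,560),interpolation=cv2.INTER_CUBIC))
im=snapshot("top");cv2.imwrite("pics/t17.png",cv2.resize(im[150:250,240:380,::-1],(784,560),interpolation=cv2.INTER_CUBIC))
```

```text
0.15842118769921526 [ 0.0571306  -0.59093249 -3.29351528] [-0.88  0.89  0.67  1.76 -0.77  0.78 -0.6 ]
delta cm [ 1.57 -0.09 -0.04] yaw 0.0004 dist 1.6 rows 1.0 tilt 0.13 jaw -45.0
```

View pics/w17.png

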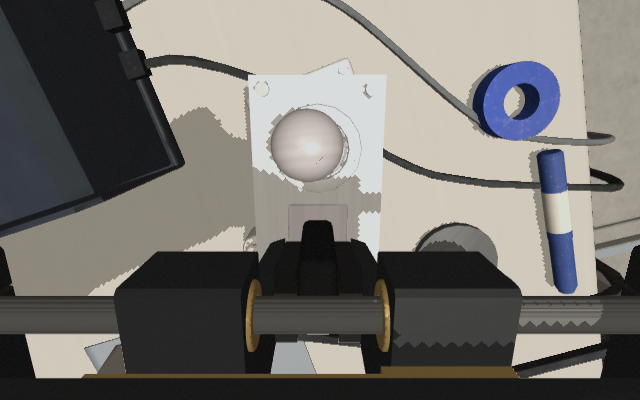

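View pics/s17.png

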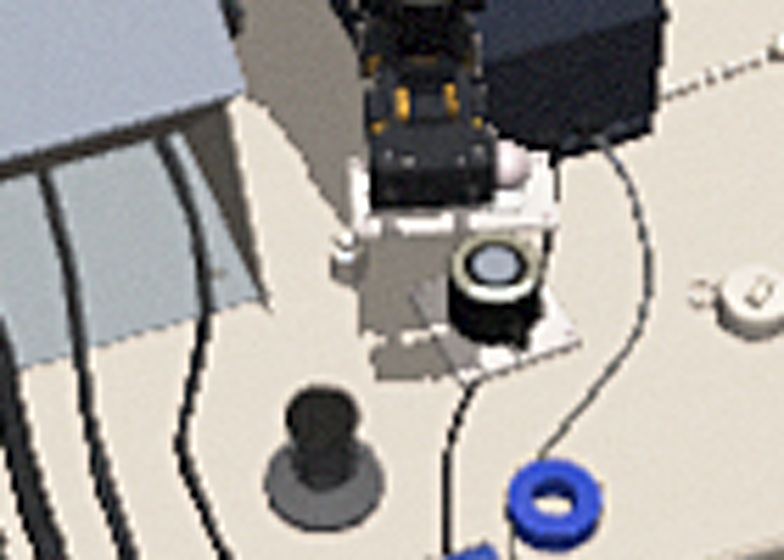

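View pics/t17.png

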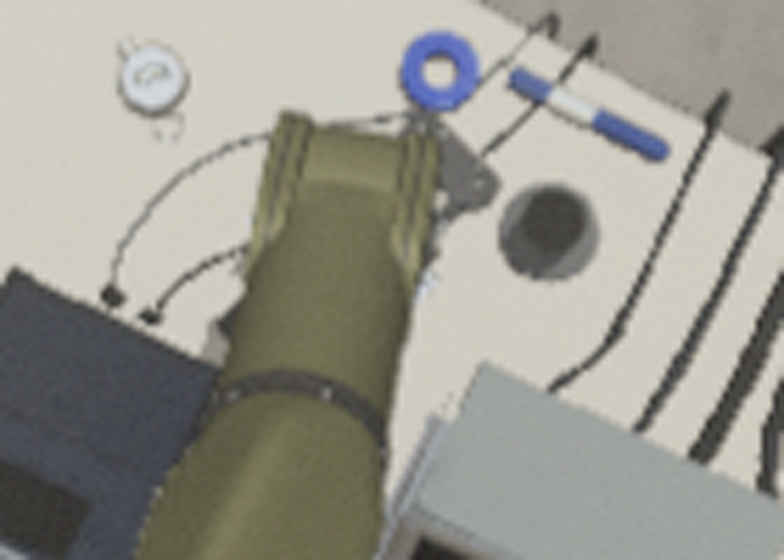

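```bash
python3 - <<'E'
from h import *
s=get_state();z=s['tool_pos'][2]-.0335;print(s['tool_pos'],z)
a=at_z("wrist",(249,75),z+.004);b=at_z("wrist",(386,75),z+.004);print(np.linalg.norm(a-b),np.degrees(np.arctan2(a[0]-b[0],a[1]-b[1])))
e=np.array([np.cos(np.radians(45.2)),np.sin(np.radians(45.2))]);print("pocket(edge)",(a+b)[:2]/2-.032*e)
print("pocket(rim)",at_z("wrist",(317.5,148),z+.0065)); print("model",s['tool_pos'][:2]+[.0342,.0346])
E
python3 - <<'E'
import cv2
im=cv2.imread("pics/w17.png");cv2.imwrite("pics/w17c.png",cv2.resize(im[60:210,240:400],(800,750))[:600])
E
```

```text
[0.53863453 0.26129959 0.154715  ] 0.12121500331776497
0.05904649115423612 -45.0532753802988
pocket(edge) [0.57209807 0.29604468]
pocket(rim) [0.57272462 0.29679309 0.127715  ]
model [0.57283453 0.29589959]
```

View pics/w17c.png

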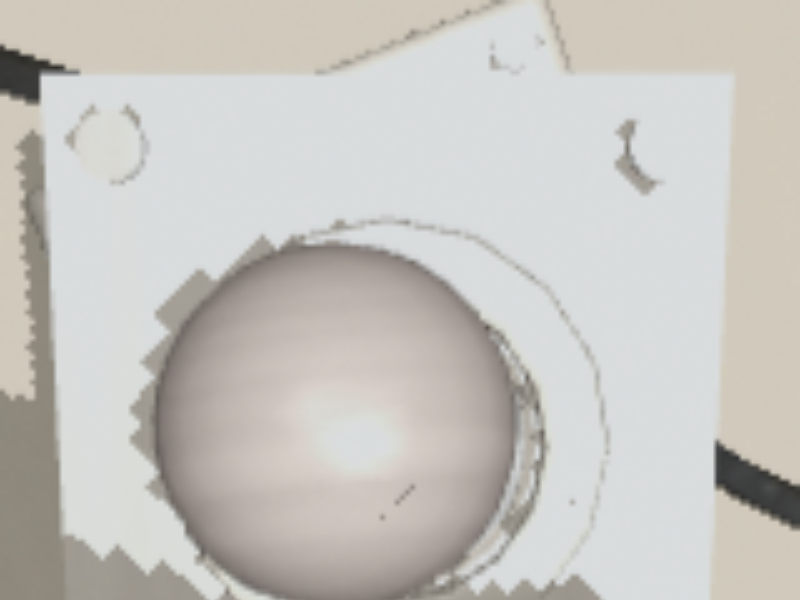

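Call:
apply_moves:
  delta_pos:
    - [0.2,0,0]
    - [0.5,0,0]
    - [0.8,0,0]
    - [1.1,0,0]
    - [1.35,-0.03,0]
    - [1.5,-0.03,0]
    - [1.57,-0.03,0]
    - [1.57,-0.03,0]
    - [1.57,-0.03,0]
    - [1.57,-0.03,0]
  yaw: [0,0,0,0,0,0,0,0,0,0]
  gripper: [5,5,5,5,5,5,5,5,5,5]

```text
clock: 19.05
tool_pos: [0.5385, 0.2615, 0.1392]
eef_rot: [-0.653, -0.271, 0.654, -0.271]
contact_force: [0.2, -0.2, -4.2]
opening: 0.155
```

Run:
```python
from h import *
for i in range(3): im=snapshot("side")
cv2.imwrite("pics/s18.png",cv2.resize(im[160:230,300:400,::-1],(800,560),interpolation=cv2.INTER_CUBIC))
p=camera_params("wrist");im=snapshot("wrist");cv2.imwrite("pics/w18.png",im[:,:,::-1])
s=get_state();print(s['tool_pos'],s['opening'],s['contact_force'],s['qd'].round(3))
go(.5383,.2617,.139,-45)
z=s['tool_pos'][2]-.0335
print("pocket(rim)",at_z("wrist",(317.5,148),z+.0065,p))
for nm,X in(("pocket",(.5725,.2965,z+.007)),("lens",(.5725,.2965,.0555)),("farcorner",(.5725+.0226+.0212,.2965+.0226-.0212,z+.004)),("c2",(.5725+.0226-.0212,.2965+.0226+.0212,z+.004)),("c3",(.5725-.0622+.0212,.2965-.0622-.0212,z+.004))): 
  q=proj("side",X);print(nm,q.round(1),((q-[300,160])*8).round())
```

```text
[0.53847423 0.26152465 0.13912018] 0.15385413666378037 [ 0.00534735  0.34409132 -3.73403733] [-0.001  0.001 -0.    -0.001 -0.     0.    -0.   ]
delta cm [ 0.01 -0.02 -0.  ] yaw 0.0008 dist 0.0 rows 1.0 tilt 0.12 jaw -45.0
pocket(rim) [0.57256847 0.29700823 0.11212018]
pocket [348.6 185.9] [389. 207.]
lens [348.  197.1] [384. 297.]
farcorner [359.1 192.7] [472. 262.]
c2 [357.1 179.6] [457. 157.]
c3 [323.  194.4] [184. 275.]
```

View pics/s18.png

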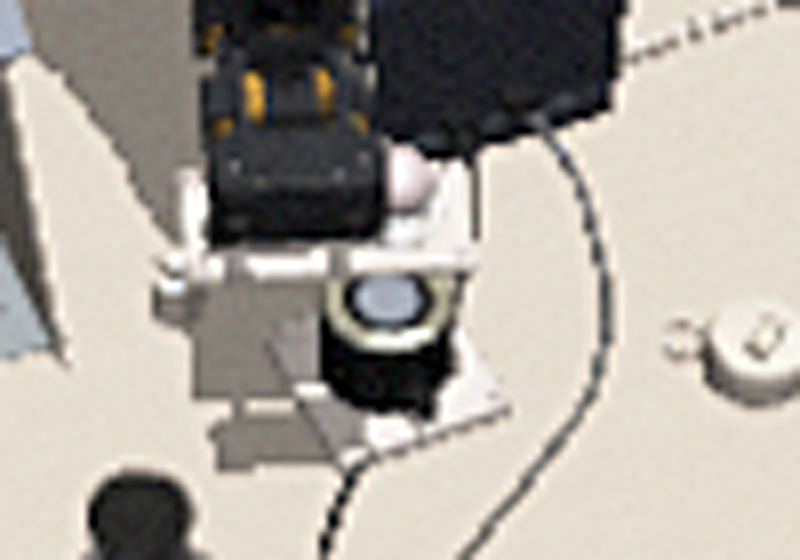

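View pics/w18.png

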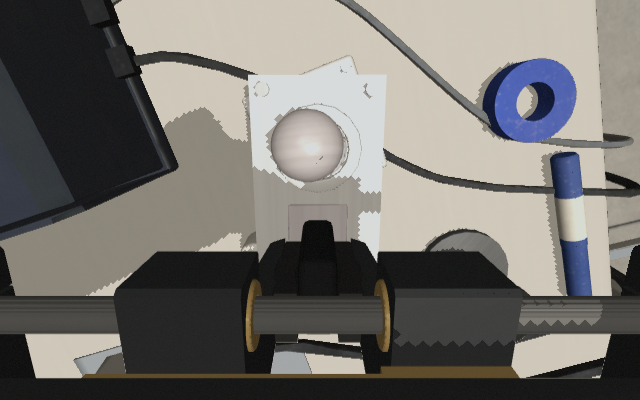

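Run:
```python
from h import *
s=get_state();print(s['tool_pos'],s['opening'],s['qd'].round(3));print(finish_job())
```

```text
[0.53847423 0.26152465 0.13912018] 0.15385413666378037 [-0.001  0.001 -0.    -0.001 -0.     0.    -0.   ]
the job is handed in; nothing more can be done
None
```

I set the larger ball in the tray's pocket, lifted the tray by its grip, and handed the job in at about 19 s of the 64 s. The arm is still holding the tray over the upward-looking camera.

- **Position:** The tool stood at z = 0.1391 m, which puts the tray's underside about 50 mm above the lens. The pocket measured (0.5726, 0.297) against about (0.5725, 0.2965) for the lens, and the side view agreed to about half a pixel.
- **Level and still:** The tool was tilted about 0.1° and the joints were at rest. The tray had not slipped in the fingers since I gripped it. The load read about 4 N.
- **Ball:** It is in the pocket but rests a few mm off-centre, against the rim. It rolled there during the carry.
- **Grasp of the ball:** Two wrist joints reached their range limits over the rack, so I gripped the ball about 4 mm above the fingertips instead of lower. It held.
- **Disagreements:** The first top and side views put the lens 3 mm apart either side of the wrist camera's value. One wrist picture, taken while the arm was still settling, was also about 3 mm off. I used the settled wrist readings instead.
- **Rest of the scene:** I saw no contact with other objects. The small ball was still in its seat just after I lifted the large one. I did not check the rack again at the end.

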